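Everything on its own felt outline

TASK

Tidy the TV stand: put the grey remote, the glass paperweight, the black earbud case and the ceramic incense dish each on the oak tray whose dark felt outline has its shape, right way up, centred over the felt and turned to line up with it. Set the glass and the ceramic down gently, not dropped, and leave the candle jar and the potted succulent where they are.

Things in the scene. Friction and masses are not known exactly. Their poses are not given: they have to be found in the camera images.
- remote: Loose, lying on the stand the right way up. Origin: centre of its underside; x along its length, z up. Grey TV remote, 150 long (x), 42 wide (y), 18 thick, about 90 g, with dark keys on top. Either end may point either way.
- paperweight: Loose, lying on the stand the right way up. Origin: centre of its underside; z up. Round pale-blue glass paperweight with an orange bead inside, 56 in diameter and 37 high; its side is upright up to 23 mm, domed above. About 200 g.
- earbud_case: Loose, lying on the stand the right way up. Origin: centre of its underside; x along its longer side, z up. Black silicone earbud case with its flip-top lid shut (the lid does not open), a grey seam round it, 62 (x) by 48 (y) by 26 mm high, about 60 g. Either end may point either way.
- incense_dish: Loose, lying on the stand the right way up. Origin: centre of its underside; x along its length, z up. White ceramic incense dish, a long shape with straight sides and half-round ends, blue glaze on top and a small brass stick holder near one end; 100 long (x), 46 wide (y), 18 high (holder to 23), about 150 g; its top is nearly flat. Either end may point either way.
- tray_remote: Fixed pale oak tray on two feet, 190 by 86 mm, with a long rectangle (154 by 46 mm, for the remote) of dark teal felt, flush, centred on its floor. The floor lies 16 mm above the stand; a low rim, 5 mm wide, stands 3 mm above the floor all round. Origin: on the stand, below the centre of the felt; x along the tray's long side, y across, z up. Starts with its long side roughly across the robot's view (along world y).
- tray_weight: Fixed pale oak tray on two feet, 104 by 90 mm, with a disc (60 mm across, for the paperweight) of dark teal felt, flush, centred on its floor. The floor lies 34 mm above the stand; a low rim, 5 mm wide, stands 3 mm above the floor all round. Origin: on the stand, below the centre of the felt; x along the tray's long side, y across, z up. Starts with its long side roughly across the robot's view (along world y).
- tray_case: Fixed pale oak tray on two feet, 104 by 90 mm, with a short rectangle (66 by 52 mm, for the earbud case; longer along x) of dark teal felt, flush, centred on its floor. The floor lies 34 mm above the stand; a low rim, 5 mm wide, stands 3 mm above the floor all round. Origin: on the stand, below the centre of the felt; x along the tray's long side, y across, z up. Starts with its long side roughly across the robot's view (along world y).
- tray_dish: Fixed pale oak tray on two feet, 136 by 86 mm, with a long shape with half-round ends (104 by 50 mm, for the incense dish) of dark teal felt, flush, centred on its floor. The floor lies 16 mm above the stand; a low rim, 5 mm wide, stands 3 mm above the floor all round. Origin: on the stand, below the centre of the felt; x along the tray's long side, y across, z up. Starts with its long side roughly across the robot's view (along world y).
- candle_jar: Bystander, loose: amber glass candle jar, 64 in diameter, 53 high, beyond the trays. Origin: centre of its underside. Leave alone.
- succulent: Bystander, loose: small succulent in a terracotta pot, 66 in diameter, 68 high, beyond the trays. Origin: centre of its underside. Leave alone.
There are look-alikes about, which are no part of the job. Of the things that look like the earbud_case, take the one that is farthest to the robot's right at the start. There is more than one size of the paperweight; the one meant has the size given above.

How it is judged:
By the outcome, as a careful person would: the job done as asked, in the order asked, and still so for the second after the job is handed in, with the robot touching nothing.
It also fails if it takes over 93 s, if anything falls off the work surface, if the arm or the gripper's body presses on something with over 40 N, if the wrist force passes 120 N, or if a joint passes its speed limit or range.

ROBOT

A 7-joint arm with a two-finger parallel gripper is mounted at the origin on the work surface. World frame = base frame: x ahead of the robot, y to its left, z up, the work surface at z = 0. Lengths are in m, angles in rad, forces in N, time in s.
With the tool pointing down it reaches from about 0.425 to 0.875 m from the base axis. Payload 4.7 kg.
Tool frame: the origin (TCP) lies at the very end of the fingers, on their centre line; the grasp point (between the pads) lies 19 mm behind it; x points along the fingers, z is the direction in which the jaws open and shut, and the axes are right-handed (so a half turn about x gives the same grasp; the last joint's range is limited). The gripper opens to 87 mm and grips with 3 to 60 N. Pads are 19 mm wide; open, the fingers measure 117 mm over their backs; the gripper's body (75 mm by 190 mm) begins 51 mm behind the grasp point.
Start: joints at [1.279, 0.321, -0.07, 1.45, 0.023, 1.371, -0.057], TCP at [0.196, -0.62, 0.223] pointing down, gripper open.
Joint ranges: [-2.86, 2.86], [-0.3, 2.09], [-1.38, 1.24], [0.06, 2.45], [-1.56, 4.7], [0.09, 2.05], [-2.69, 2.69]. Speed limits (rad/s): [2.57, 2.57, 3.14, 3.14, 3.14, 3.14, 3.14].

INTERFACE

Orientations are given as a rotation vector (axis times angle).
In Python, from bench import * gives the robot as it stands.
- The arm moves only by the shell command python3 -m handwheel 'ROWS' [OPENING] [FORCE]. ROWS is JSON, a list of rows, each an object with "xyz": the shift along the world's x, y, z in cm, a list of three; "angular": the turn, a rotation vector about the world's x, y, z in degrees, a list of three. A call has 1 to 5 rows; each row shifts and turns the pose as measured when the row begins; what a row does not reach is not made up. A row lasts 1/12 s, in which the tool goes at most 41.7 mm and 7.16 degrees, less where a joint would pass 70% of its speed; a pose out of reach is approached as far as the arm can. A call with a gripper value outside its range is refused whole. OPENING is the finger opening in cm, from 0 to 8.7, set as the call begins (- or left out, the last holds). The fingers move at their own pace and stop on an object; FORCE is the grip in N (left out, the last holds). Time passes only in rows, so rows that do not move let the fingers close. It gives the time, the measured TCP pose, the force and the opening at its end, in the units of the state.
- get_state(): the state, without advancing time (a new reading comes with each control period).
- get_image(name): name is "side" or "top"; returns a dict with "pixels" (420x560x3 uint8, blue, green, red), "K" (3x3 intrinsics, pixels), "dist" ([k1, k2, p1, p2, k3] as OpenCV has them; the pictures are not rectified), "cam_to_world" (4x4, takes a point from camera to world coordinates). Camera axes: x right, y down, z forward; pixel columns grow to the right and rows downward; lengths in m; the calibration is good to about 2 mm. A picture is of the moment at which its call begins. There is no depth.
- close_job(): hands the job in, once; it reports no verdict.
The state is a dict: "time": time; "joint_positions": joint angles; "qd": joint speeds; "joint_torque": joint torques, N m; "position": TCP position; "tool_rot": TCP orientation; "ft_force": force on the tool from outside, world axes, zero at the start; "torque": the same for the moment, N m; "grip_width": opening from 0.0 (shut) to 1.0 (fully open).
Only numpy, scipy, OpenCV 4.12 (cv2) and the standard library are available. Lean on these libraries where they do the work, as an engineer would, in place of code of your own. Each camera call takes 0.05 s, during which the arm holds its last target.

## Working session

There is one attempt and no reset: what is moved stays moved. The work goes in short steps, Python scripts to look and compute and a shell command to move; the robot and the scene stay as the last step left them, time stands still between calls to the robot, and variables do not carry over. Pictures are saved under pics/ and viewed, and the job is handed in when it is done.

```bash
ls; mkdir -p pics
cat > h.py <<'E'
from bench import *
import numpy as np, cv2
def grab(name,fn=None):
    d=get_image(name); 
    if fn: cv2.imwrite('pics/'+fn,d['pixels'])
    return d
def ray(d,uv,z):
    K=np.array(d['K'],float);D=np.array(d['dist'],float);T=np.array(d['cam_to_world'],float)
    p=cv2.undistortPoints(np.array(uv,float).reshape(-1,1,2),K,D).reshape(-1,2)
    r=np.c_[p,np.ones(len(p))]@T[:3,:3].T; o=T[:3,3]
    return o+r*((z-o[2])/r[:,2])[:,None]
def proj(d,P):
    K=np.array(d['K'],float);D=np.array(d['dist'],float);T=np.linalg.inv(np.array(d['cam_to_world'],float))
    return cv2.projectPoints(np.array(P,float).reshape(-1,3),cv2.Rodrigues(T[:3,:3])[0],T[:3,3],K,D)[0].reshape(-1,2)
E
python3 - <<'E'
from h import *
for n in('top','side'):
    d=grab(n,n+'0.png'); print(n,np.round(d['cam_to_world'],3).tolist(),np.round(d['K'],1).tolist(),d['dist'])
s=get_state();print(s)
E
```

```text
pics
top [[0.014, -0.982, 0.187, 0.351], [-1.0, -0.011, 0.016, -0.012], [-0.013, -0.188, -0.982, 1.171], [0.0, 0.0, 0.0, 1.0]] [[486.5, 0.0, 282.5], [0.0, 486.5, 211.0], [0.0, 0.0, 1.0]] [0.05229675 0.         0.         0.         0.        ]
side [[0.924, -0.264, 0.276, 0.296], [-0.382, -0.628, 0.678, -0.612], [-0.006, -0.732, -0.681, 0.634], [0.0, 0.0, 0.0, 1.0]] [[384.7, 0.0, 277.4], [0.0, 384.7, 207.8], [0.0, 0.0, 1.0]] [0.00059907 0.         0.         0.         0.        ]
{'time': 0.1, 'joint_positions': array([ 1.27910425,  0.32173417, -0.07005384,  1.45156083,  0.02261085,
        1.37079381, -0.05689319]), 'qd': array([-1.05715974e-04, -2.51621874e-03, -4.04428365e-05, -1.64121412e-03,
        1.54372455e-03, -1.55964148e-04,  2.54657700e-04]), 'joint_torque': array([ 1.28871720e-04, -4.92568946e+01, -4.05682130e-01, -3.13394415e+01,
       -6.42033108e-02,  3.95366340e-02,  6.46763078e-05]), 'position': array([ 0.19546359, -0.61939367,  0.22157626]), 'tool_rot': array([ 0.98201074,  1.3399694 , -0.98048897]), 'ft_force': array([ 0.23661508,  0.27240084, -0.44652302]), 'torque': array([0.02885123, 0.00700194, 0.00517349]), 'grip_width': 0.9969991333782997}
```

View pics/top0.png

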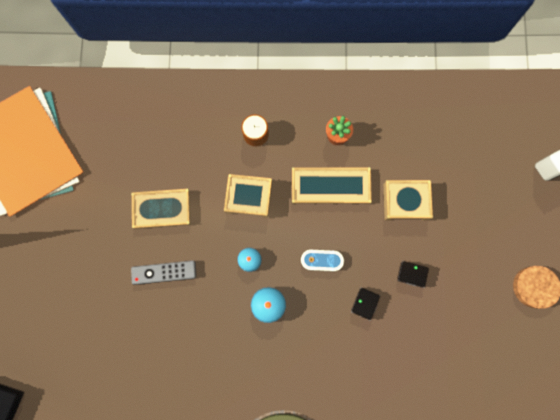

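View pics/side0.png

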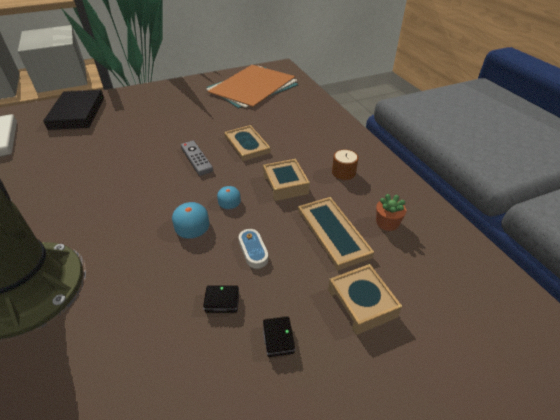

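Run:
```python
from h import *
d=grab('top');s=get_state()
print(np.round(cv2.Rodrigues(s['tool_rot'])[0],3).tolist())
im=d['pixels'];hsv=cv2.cvtColor(im,cv2.COLOR_BGR2HSV)
for u,v in [(163,272),(249,260),(268,305),(413,273),(366,303),(322,260),(160,210),(248,195),(332,186),(408,200),(300,225)]:
    print((u,v),im[v,u],hsv[v,u], np.round(ray(d,[(u,v)],0.02)[0],3))
c=np.hstack([cv2.resize(im[230:330,120:220],(400,400),interpolation=2),cv2.resize(im[235:335,345:445],(400,400),interpolation=2)])
cv2.imwrite('pics/c1.png',c)
c=np.hstack([cv2.resize(im[230:330,220:355],(540,400),interpolation=2)])
cv2.imwrite('pics/c2.png',c)
```

```text
[[-0.0, 0.954, 0.301], [0.001, 0.301, -0.954], [-1.0, -0.0, -0.001]]
(163, 272) [63 66 68] [18 19 68] [0.421 0.285 0.02 ]
(249, 260) [141 170 237] [  9 103 237] [0.451 0.084 0.02 ]
(268, 305) [ 61 150 252] [ 14 193 252] [0.348 0.037 0.02 ]
(413, 273) [24 31 36] [18 85 36] [ 0.426 -0.3    0.02 ]
(366, 303) [28 30 34] [10 45 34] [ 0.356 -0.19   0.02 ]
(322, 260) [199 165 106] [101 119 199] [ 0.453 -0.089  0.02 ]
(160, 210) [ 94 102  85] [ 76  43 102] [0.569 0.302 0.02 ]
(248, 195) [92 90 59] [92 91 92] [0.609 0.091 0.02 ]
(332, 186) [89 89 52] [ 90 106  89] [ 0.633 -0.113  0.02 ]
(408, 200) [91 91 55] [ 90 101  91] [ 0.6   -0.295  0.02 ]
(300, 225) [ 92 117 145] [ 14  93 145] [ 0.536 -0.036  0.02 ]
```

View pics/c1.png

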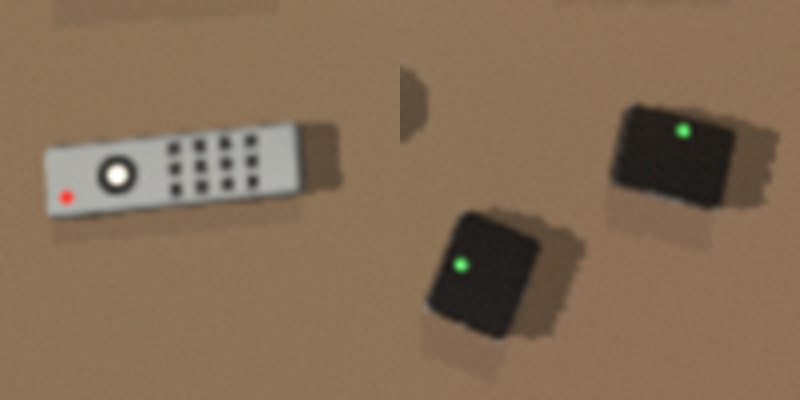

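View pics/c2.png

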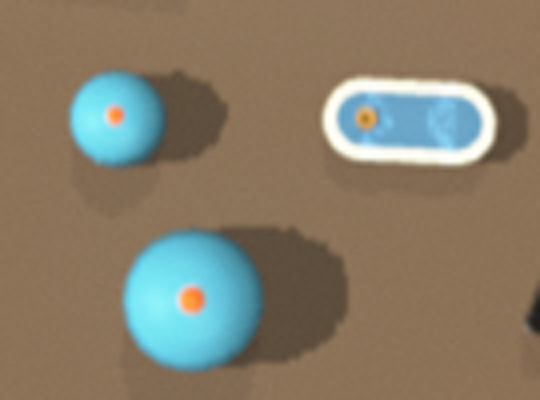

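```bash
cat >> h.py <<'E'
FELT=dict(remote=((0.633,-0.113),.016,'l',(.154,.046)),weight=((0.600,-0.295),.034,'l',(.06,.06)),case=((.609,.091),.034,'l',(.066,.052)),dish=((.569,.302),.016,'l',(.104,.05)))
OBJ=dict(remote=((.421,.285),.018,(.15,.042)),weight=((.451,.084),.024,(.056,.056)),case=((.426,-.300),.026,(.062,.048)),dish=((.453,-.089),.018,(.1,.046)))
def rect(m,d,z,near):
    cs,_=cv2.findContours(m.astype(np.uint8),cv2.RETR_EXTERNAL,cv2.CHAIN_APPROX_NONE)
    best=None
    for c in cs:
        if cv2.contourArea(c)<40: continue
        P=ray(d,c.reshape(-1,2),z)[:,:2]
        (cx,cy),(w,h),a=cv2.minAreaRect((P*1000).astype(np.float32))
        if w<h: w,h,a=h,w,a+90
        k=np.hypot(cx/1000-near[0],cy/1000-near[1])
        if best is None or k<best[0]: best=(k,cx,cy,w,h,(a+90)%180-90)
        mm=np.zeros(m.shape,np.uint8)
    return np.round(best[1:],1) if best else None
def masks(d,up=4):
    im=d['pixels'];hsv=cv2.cvtColor(im,cv2.COLOR_BGR2HSV)
    return im,hsv
E
python3 - <<'E'
from h import *
for n in('top','side'):
    d=grab(n);im=d['pixels'];
    for k,(c,z,_,sz) in FELT.items():
        uv=proj(d,[[*c,z]])[0].astype(int); print(n,'felt',k,uv,im[uv[1],uv[0]])
    for k,(c,z,sz) in OBJ.items():
        uv=proj(d,[[*c,z]])[0].astype(int); print(n,k,uv,im[uv[1],uv[0]])
    cv2.imwrite('pics/%s1.png'%n,im)
    h=cv2.cvtColor(im,cv2.COLOR_BGR2HSV)
    for nm,P in dict(desk=(.5,.15,0),tray=(.633,-.035,.016)).items():
        uv=proj(d,[P])[0].astype(int); print(nm,uv,im[uv[1],uv[0]],h[uv[1],uv[0]])
E
```

```text
top felt remote [331 186] [91 91 55]
top felt weight [409 198] [89 90 54]
top felt case [247 193] [90 89 56]
top felt dish [160 210] [ 95 103  86]
top remote [163 271] [76 80 80]
top weight [248 259] [ 67 156 255]
top case [413 272] [27 31 34]
top dish [322 260] [201 166 107]
desk [222 240] [ 89 115 142] [ 15  95 142]
tray [299 186] [133 190 217] [ 20  99 217]
side felt remote [333 230] [68 64 41]
side felt weight [365 294] [68 65 44]
side felt case [286 174] [68 65 41]
side felt dish [244 141] [70 67 45]
side remote [196 155] [82 83 86]
side weight [227 194] [160 141  85]
side case [279 332] [21 18 26]
side dish [252 245] [140 115  81]
desk [239 181] [ 71  83 100] [ 12  74 100]
tray [317 208] [71 73 60] [85 45 73]
```

View pics/top1.png

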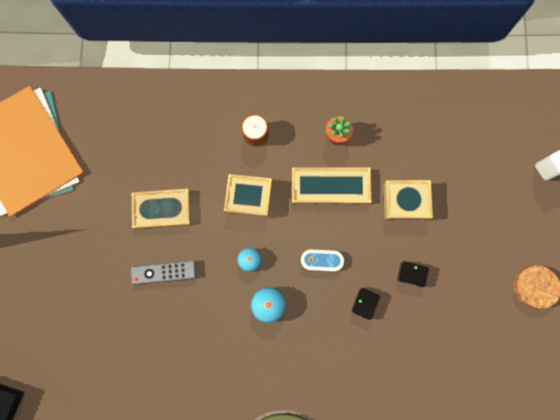

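```bash
cat > meas.py <<'E'
from h import *
import sys
def feltm(im):
    b,g,r=[im[...,i].astype(int) for i in range(3)]; return (b-r>8)&(im.max(2)<130)
def objm(k,im):
    b,g,r=[im[...,i].astype(int) for i in range(3)]
    if k=='case': return im.max(2)<58
    if k=='weight': return (b-r>10)|((r>200)&(b<150)&(r-b>90))
    return (r-b<18)
def roi(m,d,c,z,R=50):
    u,v=proj(d,[[*c,z]])[0].astype(int); q=np.zeros_like(m); s=np.s_[max(0,v-R):v+R,max(0,u-R):u+R]; q[s]=m[s]; 
    return cv2.morphologyEx(q.astype(np.uint8),cv2.MORPH_OPEN,np.ones((2,2),np.uint8))
def big(m,d,z,near):
    # sub-pixel: upsample the mask softly
    M=cv2.GaussianBlur(cv2.resize(m.astype(np.float32)*255,None,fx=1,fy=1),(0,0),.01)
    return rect(m,d,z,near)
if __name__=='__main__':
  for n in('top','side'):
    d=grab(n);im=d['pixels']
    for k,(c,z,_,sz) in FELT.items(): print(n,'felt',k,rect(roi(feltm(im),d,c,z),d,z,c),sz)
    for k,(c,z,sz) in OBJ.items(): print(n,'obj',k,rect(roi(objm(k,im),d,c,z),d,z/2,c),sz)
E
python3 meas.py
```

```text
top felt remote [ 634.5 -113.5  146.2   40.   -89.6] (0.154, 0.046)
top felt weight [ 598.7 -295.    51.5   49.3   -1.7] (0.06, 0.06)
top felt case [604.4  88.   61.2  45.3  84.8] (0.066, 0.052)
top felt dish [572.4 301.4  89.5  42.8 -85.4] (0.104, 0.05)
top obj remote [418.7 284.  150.4  41.7 -83.5] (0.15, 0.042)
top obj weight [450.9  83.3  54.8  54.8 -88.7] (0.056, 0.056)
top obj case [ 423.1 -304.3   63.    47.4   76.6] (0.062, 0.048)
top obj dish [452.3 -91.5  95.5  45.7  88.1] (0.1, 0.046)
side felt remote [ 637.  -111.4  147.6   41.9  -89.7] (0.154, 0.046)
side felt weight [ 599.9 -292.5   55.6   52.4  -22.7] (0.06, 0.06)
side felt case [606.8  88.8  58.   46.8  84.8] (0.066, 0.052)
side felt dish [575.4 299.6  92.1  43.9 -84.4] (0.104, 0.05)
side obj remote [421.9 283.5 170.3  46.8 -84. ] (0.15, 0.042)
side obj weight [453.4  86.5  83.1  54.1  71.6] (0.056, 0.056)
side obj case [ 425.5 -301.3   73.9   49.4   75.3] (0.062, 0.048)
side obj dish [456.4 -81.   92.8  44.4  81.3] (0.1, 0.046)
```

Run:
```python
from h import *
d=cv2.imread('pics/top1.png');e=cv2.imread('pics/side1.png')
a=cv2.resize(d[180:240,120:200],(400,300),interpolation=2)
b=cv2.resize(d[165:225,375:455],(400,300),interpolation=2)
c=cv2.resize(e[115:175,205:285],(400,300),interpolation=2)
f=cv2.resize(d[165:225,210:290],(400,300),interpolation=2)
cv2.imwrite('pics/c3.png',np.vstack([np.hstack([a,b]),np.hstack([c,f])]))
```

```text
(no output)
```

View pics/c3.png

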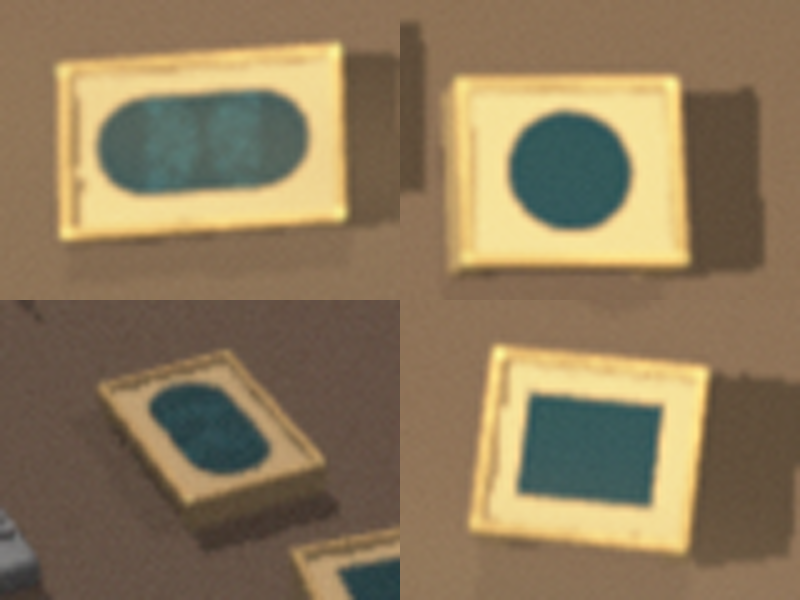

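```bash
cat > meas2.py <<'E'
from h import *
def sub(imc,d,c,z,near_R,thr=None,inv=False):
    """imc: scalar float image, low inside. 4x upsampled threshold; component holding centre"""
    u,v=proj(d,[[*c,z]])[0]; R=near_R; u0,v0=int(u)-R,int(v)-R
    p=imc[max(0,v0):v0+2*R,max(0,u0):u0+2*R]; v0=max(0,v0);u0=max(0,u0)
    S=4; P=cv2.resize(p.astype(np.float32),None,fx=S,fy=S,interpolation=cv2.INTER_CUBIC)
    m=(P<thr).astype(np.uint8); m=cv2.morphologyEx(m,cv2.MORPH_OPEN,np.ones((5,5),np.uint8))
    cs,_=cv2.findContours(m,cv2.RETR_EXTERNAL,cv2.CHAIN_APPROX_NONE)
    ctr=((u-u0+.5)*S-.5,(v-v0+.5)*S-.5)
    cs=[q for q in cs if cv2.contourArea(q)>600]
    q=max(cs,key=lambda q:cv2.pointPolygonTest(q,ctr,True))
    return (q.reshape(-1,2)+.5)/S-.5+[u0,v0]
def fit(q,d,z):
    P=(ray(d,q,z)[:,:2]*1000).astype(np.float32)
    (cx,cy),(w,h),a=cv2.minAreaRect(P)
    if w<h: w,h,a=h,w,a+90
    m=cv2.moments(P.reshape(-1,1,2)); 
    return np.round([cx,cy,w,h,(a)%180,m['m10']/m['m00'],m['m01']/m['m00']],1)
def felts(d,thr):
    r=cv2.GaussianBlur(d['pixels'][...,2],(0,0),.6).astype(float)
    for k,(c,z,_,sz) in FELT.items():
        print('felt',k,fit(sub(r,d,c,z,32 if k!='remote' else 45,thr),d,z),sz)
if __name__=='__main__':
    for n,t in(('top',150),('side',None)):
        d=grab(n)
        for k in('remote','weight'):
            c,z=FELT[k][:2]; uv=proj(d,[[c[0]+(.033 if k=='remote' else 0),c[1]+(.037 if k=='weight' else 0),z]])[0].round().astype(int);print(n,'tray r',d['pixels'][uv[1]-1:uv[1]+2,uv[0]-1:uv[0]+2,2].mean())
        felts(d,t or 105)
        im=d['pixels'].astype(float); 
        for k,(c,z,sz) in OBJ.items():
            if k=='case': ch,th=im.max(2),(60 if n=='top' else 50)
            elif k=='weight': ch,th=-np.maximum(im[...,0]-im[...,2], np.where(im[...,2]-im[...,0]>85,60,-60) if n=='top' else -99),-15
            else: ch,th=im[...,2]-im[...,0],(25 if n=='top' else 15)
            try: print('obj',k,fit(sub(ch,d,c,z/2,40,th),d,z/2),sz)
            except Exception as e: print(k,e)
E
python3 meas2.py
```

```text
top tray r 245.33333333333334
top tray r 246.11111111111111
felt remote [ 637.5 -111.2  225.2  221.8    0.7  637.7 -109.3] (0.154, 0.046)
felt weight [ 604.2 -293.4  159.8  151.6  178.8  604.7 -292.5] (0.06, 0.06)
felt case [612.5  94.  157.4 154.8   0.9 612.8  93.1] (0.066, 0.052)
felt dish [572.  304.7 163.  155.5   2.8 572.4 303.8] (0.104, 0.05)
obj remote [421.1 286.8 153.2  43.7  96.5 421.2 286.7] (0.15, 0.042)
obj weight [453.9  84.6  56.6  56.5  91.3 453.8  84.8] (0.056, 0.056)
obj case [ 425.6 -302.3   63.8   48.4   75.7  424.8 -302.2] (0.062, 0.048)
obj dish [454.3 -88.3  98.7  48.8  89.3 454.6 -88.8] (0.1, 0.046)
side tray r 185.33333333333334
side tray r 145.66666666666666
felt remote [ 651.6 -100.1  282.9  225.7   66.4  643.3  -88. ] (0.154, 0.046)
felt weight [ 599.4 -289.7   58.4   58.3  146.5  599.5 -289.8] (0.06, 0.06)
felt case [614.7 105.8 264.8 176.1  67.  615.3 106.6] (0.066, 0.052)
felt dish [562.7 328.5 341.5 208.4  67.7 573.7 334.5] (0.104, 0.05)
obj remote [420.5 290.4 173.3  47.5  96.7 420.9 288.3] (0.15, 0.042)
obj weight [453.1  91.2  85.4  55.4  74.1 453.3  91. ] (0.056, 0.056)
obj case [ 424.8 -298.4   72.8   49.3   75.2  424.6 -298.1] (0.062, 0.048)
obj dish [455.6 -77.   94.1  44.1  81.6 455.5 -77.4] (0.1, 0.046)
```

```bash
python3 - <<'E'
s=open('meas2.py').read()
s=s.replace("RETR_EXTERNAL","RETR_LIST").replace("q=max(cs,key=lambda q:cv2.pointPolygonTest(q,ctr,True))","q=min([q for q in cs if cv2.pointPolygonTest(q,ctr,True)>0],key=cv2.contourArea)")
open('meas2.py','w').write(s)
E
python3 meas2.py | grep -v tray
```

```text
felt remote [ 637.2 -110.7  151.2   43.5   90.3  637.2 -110.3] (0.154, 0.046)
felt weight [ 600.6 -292.7   57.1   56.5   90.5  600.6 -292.6] (0.06, 0.06)
felt case [606.7  90.5  64.6  49.9  84.5 606.7  90.5] (0.066, 0.052)
felt dish [575.  302.8 100.7  47.6  94.6 575.  302.7] (0.104, 0.05)
obj remote [421.  286.8 153.2  43.5  96.4 421.2 286.8] (0.15, 0.042)
obj weight [453.9  84.8  57.3  56.4  90.7 453.8  84.8] (0.056, 0.056)
obj case [ 425.6 -302.3   64.    48.1   76.1  424.8 -302.2] (0.062, 0.048)
obj dish [454.3 -88.3  98.8  48.3  88.7 454.6 -88.8] (0.1, 0.046)
felt remote [ 636.3 -107.7  152.7   45.4   90.4  636.4 -107.7] (0.154, 0.046)
felt weight [ 599.5 -289.8   58.5   58.4  178.3  599.5 -289.7] (0.06, 0.06)
felt case [606.1  93.6  64.   51.1  84.2 606.   93.6] (0.066, 0.052)
felt dish [574.7 306.2 100.7  48.6  95.1 574.5 306. ] (0.104, 0.05)
obj remote [420.4 290.2 174.1  47.6  96.2 420.9 288.1] (0.15, 0.042)
obj weight [453.   91.   85.8  55.3  74.1 453.2  90.9] (0.056, 0.056)
obj case [ 424.8 -298.4   73.    49.5   75.8  424.6 -298. ] (0.062, 0.048)
obj dish [455.7 -77.1  94.   44.9  80.4 455.5 -77.5] (0.1, 0.046)
```

Candidates (top view pixels):
- **Remote:** (163,272). Only one fits; the black slab at (5,400) isn't grey.
- **Paperweight:** (249,260) measures about 57 mm, (268,305) about 82 mm. I take (249,260).
- **Earbud case:** (413,273) and (366,303). The one farthest to the robot's right (‑y) is (413,273).
- **Dish:** (322,260). The round cork coaster at (538,287) isn't the dish.

The close crops confirm these choices.

The order is remote, paperweight, case, dish.

```bash
python3 -m handwheel '[{"xyz":[2.6,3.0,0],"angular":[0,0,7]},{"xyz":[2.6,3.0,0],"angular":[0,0,7]},{"xyz":[2.6,3.0,0],"angular":[0,0,7]},{"xyz":[2.6,3.0,0],"angular":[0,0,7]},{"xyz":[2.6,3.0,0],"angular":[0,0,7]}]' 8.7 20
```

```text
time: 0.97
position: [0.3172, -0.4728, 0.2214]
tool_rot: [0.505, 1.511, -0.518]
ft_force: [1.1, -0.0, 0.0]
grip_width: 1.001
```

```bash
cat > dl.py <<'E'
from h import *; import sys
x,y,z,a=map(float,sys.argv[1:5])  # mm, deg jaw angle
s=get_state();R=cv2.Rodrigues(s['tool_rot'])[0];p=s['position']*1000
ja=np.degrees(np.arctan2(R[1,2],R[0,2]))
c,sn=np.cos(np.radians(a)),np.sin(np.radians(a))
G=np.array([[0,sn,c],[0,-c,sn],[-1,0,0]],float); G[:,1]=np.cross(G[:,2],G[:,0])
w=np.degrees(cv2.Rodrigues(G@R.T)[0].ravel())
print('t',round(s['time'],2),'p',p.round(1),'jaw',ja.round(1),'-> d cm',((np.array([x,y,z])-p)/10).round(2),'ang',w.round(1),'F',np.round(s['ft_force'],1),'grip mm',round(s['grip_width']*87,1))
E
python3 -m handwheel '[{"xyz":[2.6,3.2,0],"angular":[0,0,7]},{"xyz":[2.6,3.2,0],"angular":[0,0,7]},{"xyz":[2.4,3.4,0],"angular":[0,0,7]},{"xyz":[2.0,3.6,0],"angular":[0,0,5]},{"xyz":[1,4,0],"angular":[0,0,2]}]'
python3 -m handwheel '[{"xyz":[0.6,4.1,0],"angular":[0,0,2]},{"xyz":[0.6,4.1,0],"angular":[0,0,2]},{"xyz":[0,4.1,0],"angular":[0,0,2]},{"xyz":[0,4.1,0],"angular":[0,0,2]},{"xyz":[0,4.1,0],"angular":[0,0,2]}]'
python3 dl.py 420.7 288.5 100 6.4
```

```text
time: 1.38
position: [0.4262, -0.2966, 0.2226]
tool_rot: [0.104, 1.562, -0.121]
ft_force: [0.9, -0.5, -1.0]
grip_width: 0.996
time: 1.8
position: [0.44, -0.0894, 0.2235]
tool_rot: [-0.043, 1.56, 0.025]
ft_force: [1.0, 0.4, 0.4]
grip_width: 0.998
t 1.8 p [440.  -89.4 223.5] jaw 2.5 -> d cm [ -1.93  37.79 -12.35] ang [0.6 0.6 3.9] F [1.  0.4 0.4] grip mm 86.8
```

```bash
python3 -m handwheel '[{"xyz":[0.3,4.1,0],"angular":[0.1,0.1,1]},{"xyz":[0.2,4.1,-0.5],"angular":[0.1,0.1,1]},{"xyz":[0,4.1,-0.6],"angular":[0.2,0.2,1]},{"xyz":[0,4.1,-0.6],"angular":[0.1,0.1,1]},{"xyz":[0,4.1,-0.6],"angular":[0.1,0.1,0]}]'
python3 -m handwheel '[{"xyz":[0,4,-0.6],"angular":[0,0,0]},{"xyz":[-0.6,3.9,-1.5],"angular":[0,0,0]},{"xyz":[-0.8,3.6,-2],"angular":[0,0,0]},{"xyz":[-0.8,3,-2],"angular":[0,0,0]},{"xyz":[-0.5,1,-1.5],"angular":[0,0,0]}]'
python3 dl.py 420.7 288.5 60 6.4
```

```text
time: 2.22
position: [0.4444, 0.1175, 0.2038]
tool_rot: [-0.098, 1.559, 0.087]
ft_force: [0.5, 0.2, -0.3]
grip_width: 0.998
time: 2.63
position: [0.4179, 0.2838, 0.1327]
tool_rot: [-0.098, 1.543, 0.095]
ft_force: [-0.3, -1.1, 0.3]
grip_width: 1.0
t 2.63 p [417.9 283.8 132.7] jaw 7.0 -> d cm [ 0.28  0.47 -7.27] ang [ 0.   1.5 -0.6] F [-0.3 -1.1  0.3] grip mm 87.0
```

```bash
python3 -m handwheel '[{"xyz":[0.2,0.3,-2.5],"angular":[0,1,-0.4]},{"xyz":[0.1,0.2,-2.5],"angular":[0,0.5,-0.2]},{"xyz":[0,0,-2.0],"angular":[0,0,0]},{"xyz":[0,0,0],"angular":[0,0,0]},{"xyz":[0,0,0],"angular":[0,0,0]}]'
python3 dl.py 420.7 288.5 5 6.4
python3 - <<'E'
from h import *
a=grab('top')['pixels'];b=grab('side')['pixels']
cv2.imwrite('pics/g1.png',np.hstack([cv2.resize(a[210:310,100:230],(390,300)),cv2.resize(b[90:190,130:260],(390,300))]))
E
```

```text
time: 3.05
position: [0.4162, 0.2954, 0.0586]
tool_rot: [-0.095, 1.573, 0.099]
ft_force: [-0.1, 0.8, -0.3]
grip_width: 0.999
t 3.05 p [416.2 295.4  58.6] jaw 7.1 -> d cm [ 0.45 -0.69 -5.36] ang [-0.1 -0.3 -0.7] F [-0.1  0.8 -0.3] grip mm 86.9
```

View pics/g1.png

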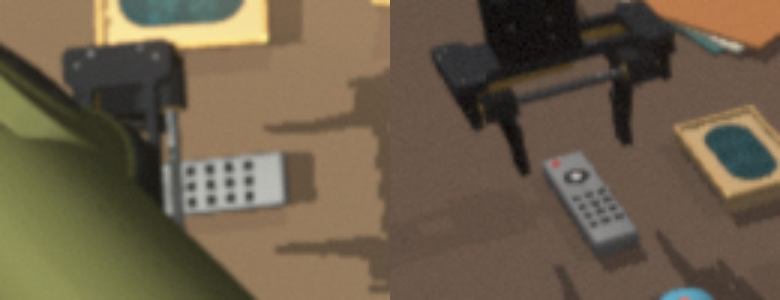

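```bash
python3 -m handwheel '[{"xyz":[0.4,-0.6,-2],"angular":[0,-0.3,-0.7]},{"xyz":[0.1,-0.1,-2],"angular":[0,0,0]},{"xyz":[0,0,-0.9],"angular":[0,0,0]},{"xyz":[0,0,0],"angular":[0,0,0]},{"xyz":[0,0,0],"angular":[0,0,0]}]'
python3 dl.py 420.7 288.5 5 6.4
python3 - <<'E'
from h import *
a=grab('top')['pixels'];b=grab('side')['pixels']
cv2.imwrite('pics/g2.png',np.hstack([cv2.resize(a[210:310,100:230],(390,300)),cv2.resize(b[90:190,130:260],(390,300))]))
E
```

```text
time: 3.57
position: [0.4288, 0.2891, 0.0171]
tool_rot: [-0.079, 1.552, 0.086]
ft_force: [-0.1, -0.2, -0.2]
grip_width: 0.999
t 3.57 p [428.8 289.1  17.1] jaw 6.1 -> d cm [-0.81 -0.06 -1.21] ang [-0.3  1.   0.3] F [-0.1 -0.2 -0.2] grip mm 87.0
```

View pics/g2.png

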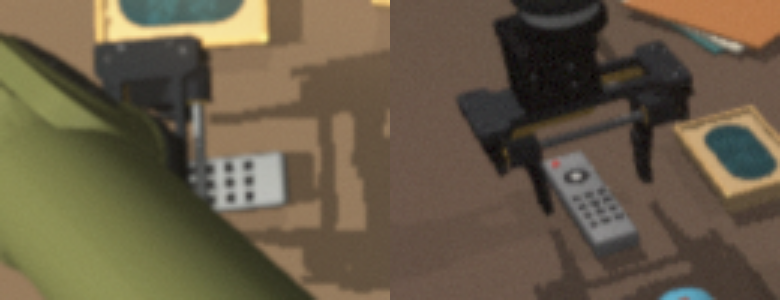

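```bash
python3 -m handwheel '[{"xyz":[-0.4,0,-0.3],"angular":[0,0.5,0]},{"xyz":[-0.2,0,-0.3],"angular":[0,0.3,0]},{"xyz":[0,0,-0.3],"angular":[0,0,0]},{"xyz":[0,0,0],"angular":[0,0,0]},{"xyz":[0,0,0],"angular":[0,0,0]}]'
python3 dl.py 420.7 288.5 5 6.4
```

```text
time: 4.08
position: [0.4239, 0.2907, 0.0104]
tool_rot: [-0.078, 1.562, 0.088]
ft_force: [-0.0, 1.1, -0.3]
grip_width: 0.999
t 4.08 p [423.9 290.7  10.4] jaw 6.1 -> d cm [-0.32 -0.22 -0.54] ang [-0.4  0.4  0.3] F [-0.   1.1 -0.3] grip mm 86.9
```

```bash
python3 -m handwheel '[{"xyz":[-0.3,-0.2,-0.4],"angular":[-0.3,0.4,0.3]},{"xyz":[0,0,-0.1],"angular":[0,0,0]},{"xyz":[0,0,0],"angular":[0,0,0]}]'
python3 dl.py 420.7 288.5 5 6.4
```

```text
time: 4.33
position: [0.4206, 0.2886, 0.005]
tool_rot: [-0.087, 1.57, 0.089]
ft_force: [-1.1, 0.1, 0.7]
grip_width: 1.001
t 4.33 p [420.6 288.6   5. ] jaw 6.4 -> d cm [ 0.01 -0.01  0.  ] ang [-0.1 -0.1 -0. ] F [-1.1  0.1  0.7] grip mm 87.1
```

```bash
python3 -m handwheel '[{"xyz":[0,0,0],"angular":[0,0,0]},{"xyz":[0,0,0],"angular":[0,0,0]},{"xyz":[0,0,0],"angular":[0,0,0]},{"xyz":[0,0,0],"angular":[0,0,0]},{"xyz":[0,0,0],"angular":[0,0,0]}]' 2 20
python3 -m handwheel '[{"xyz":[0,0,0],"angular":[0,0,0]},{"xyz":[0,0,0],"angular":[0,0,0]},{"xyz":[0,0,0],"angular":[0,0,0]}]'
python3 dl.py 420.7 288.5 5 6.4
```

```text
time: 4.75
position: [0.4204, 0.2886, 0.0048]
tool_rot: [-0.087, 1.57, 0.089]
ft_force: [-1.2, 0.1, -0.3]
grip_width: 0.708
time: 5.0
position: [0.4206, 0.2887, 0.0049]
tool_rot: [-0.087, 1.57, 0.089]
ft_force: [-1.0, -0.1, -0.2]
grip_width: 0.479
t 5.0 p [420.6 288.7   4.9] jaw 6.4 -> d cm [ 0.01 -0.02  0.01] ang [-0.1 -0.1 -0. ] F [-1.  -0.1 -0.2] grip mm 41.7
```

```bash
python3 -m handwheel '[{"xyz":[0,0,2],"angular":[0,0,0]},{"xyz":[0,0,3],"angular":[0,0,0]},{"xyz":[0.5,-1,3],"angular":[0,0,0]},{"xyz":[1.4,-2.8,1],"angular":[0,0,-1]},{"xyz":[1.7,-3.4,0],"angular":[0,0,-1]}]'
python3 dl.py 636.8 -109.2 80 0.3
python3 - <<'E'
from h import *
b=grab('side','s2.png');grab('top','t2.png')
E
```

```text
time: 5.42
position: [0.4497, 0.2225, 0.097]
tool_rot: [-0.07, 1.577, 0.078]
ft_force: [0.6, 1.0, -0.8]
grip_width: 0.479
t 5.42 p [449.7 222.5  97. ] jaw 5.4 -> d cm [ 18.71 -33.17  -1.7 ] ang [-0.3 -0.4 -5.1] F [ 0.6  1.  -0.8] grip mm 41.7
```

View pics/s2.png

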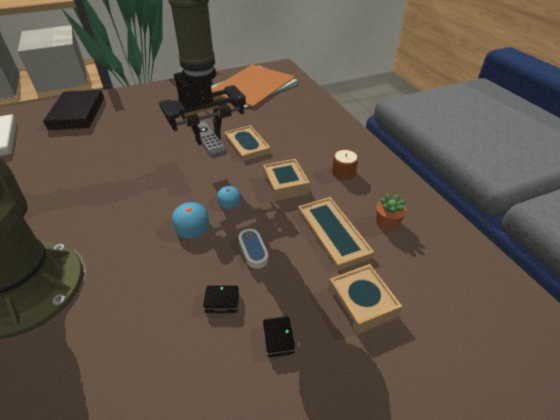

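The remote is held level at about (208,138) in the side view. Carrying it on to its tray.

```bash
python3 -m handwheel '[{"xyz":[1.9,-3.4,0],"angular":[0,0,-1]},{"xyz":[1.9,-3.4,0],"angular":[0,0,-1]},{"xyz":[1.9,-3.4,0],"angular":[0,0,-1]},{"xyz":[1.9,-3.4,0],"angular":[0,0,-1]},{"xyz":[1.9,-3.4,0],"angular":[0,0,-1]}]'
python3 -m handwheel '[{"xyz":[1.9,-3.4,0],"angular":[0,0,0]},{"xyz":[1.9,-3.2,0],"angular":[0,0,0]},{"xyz":[1.8,-2.8,0],"angular":[0,0,0]},{"xyz":[1.4,-1.6,0],"angular":[0,0,0]},{"xyz":[0,0,0],"angular":[0,0,0]}]'
python3 dl.py 636.8 -109.2 60 0.3
```

```text
time: 5.93
position: [0.5433, 0.0506, 0.0953]
tool_rot: [-0.001, 1.579, 0.006]
ft_force: [-0.0, 0.6, -1.2]
grip_width: 0.48
time: 6.35
position: [0.6169, -0.0773, 0.0917]
tool_rot: [0.007, 1.582, -0.01]
ft_force: [0.1, -0.7, -2.1]
grip_width: 0.477
t 6.35 p [616.9 -77.3  91.7] jaw -0.6 -> d cm [ 1.99 -3.19 -3.17] ang [ 0.1 -0.6  0.9] F [ 0.1 -0.7 -2.1] grip mm 41.5
```

```bash
python3 -m handwheel '[{"xyz":[0.9,-1.4,-1],"angular":[0,-0.3,0.5]},{"xyz":[0.7,-1,-1],"angular":[0,-0.3,0.4]},{"xyz":[0.2,-0.4,-0.8],"angular":[0,0,0]},{"xyz":[0,0,0],"angular":[0,0,0]},{"xyz":[0,0,0],"angular":[0,0,0]}]'
python3 dl.py 636.8 -109.2 40 0.3
```

```text
time: 6.77
position: [0.6338, -0.1051, 0.0589]
tool_rot: [-0.002, 1.576, 0.004]
ft_force: [-0.5, 1.5, -1.0]
grip_width: 0.484
t 6.77 p [ 633.8 -105.1   58.9] jaw 0.2 -> d cm [ 0.3  -0.41 -1.89] ang [-0.1 -0.3  0.1] F [-0.5  1.5 -1. ] grip mm 42.1
```

```bash
python3 -m handwheel '[{"xyz":[0.3,-0.4,-0.8],"angular":[0,-0.3,0.1]},{"xyz":[0,0,-0.8],"angular":[0,0,0]},{"xyz":[0,0,-0.3],"angular":[0,0,0]},{"xyz":[0,0,0],"angular":[0,0,0]},{"xyz":[0,0,0],"angular":[0,0,0]}]'
python3 dl.py 636.8 -109.2 22 0.3
python3 - <<'E'
from h import *
a=grab('top')['pixels'];b=grab('side')['pixels']
cv2.imwrite('pics/g3.png',np.hstack([cv2.resize(a[140:240,270:400],(390,300)),cv2.resize(b[170:290,260:416],(390,300))]))
E
```

```text
time: 7.18
position: [0.6358, -0.1047, 0.0385]
tool_rot: [-0.007, 1.571, 0.011]
ft_force: [-0.7, -0.0, -0.7]
grip_width: 0.481
t 7.18 p [ 635.8 -104.7   38.5] jaw 0.6 -> d cm [ 0.1  -0.45 -1.65] ang [-0.1 -0.  -0.3] F [-0.7 -0.  -0.7] grip mm 41.9
```

View pics/g3.png

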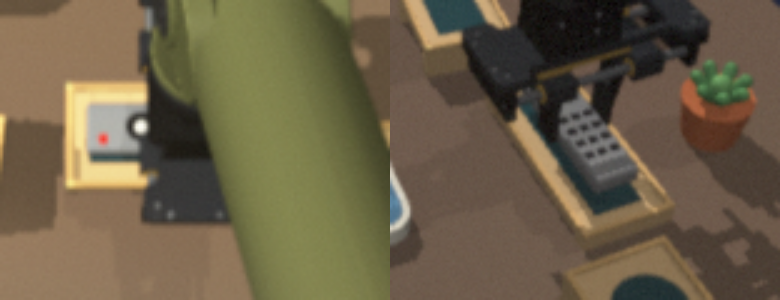

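```bash
python3 -m handwheel '[{"xyz":[0.1,-0.4,-0.4],"angular":[0,0,-0.2]},{"xyz":[0,0,-0.4],"angular":[0,0,0]},{"xyz":[0,0,-0.2],"angular":[0,0,0]},{"xyz":[0,0,0],"angular":[0,0,0]}]'
python3 dl.py 636.8 -109.2 22 0.3
```

```text
time: 7.62
position: [0.638, -0.1095, 0.0291]
tool_rot: [-0.004, 1.569, 0.007]
ft_force: [-0.5, -0.8, -0.8]
grip_width: 0.477
t 7.62 p [ 638.  -109.5   29.1] jaw 0.4 -> d cm [-0.12  0.03 -0.71] ang [-0.1  0.1 -0.1] F [-0.5 -0.8 -0.8] grip mm 41.5
```

Run:
```python
from h import *
b=grab('side')['pixels']
# predicted: remote outline corners at current pose would be; print felts corners vs picture
cv2.imwrite('pics/g4.png',cv2.resize(b[180:280,280:400],(720,600),interpolation=2))
```

```text
(no output)
```

View pics/g4.png

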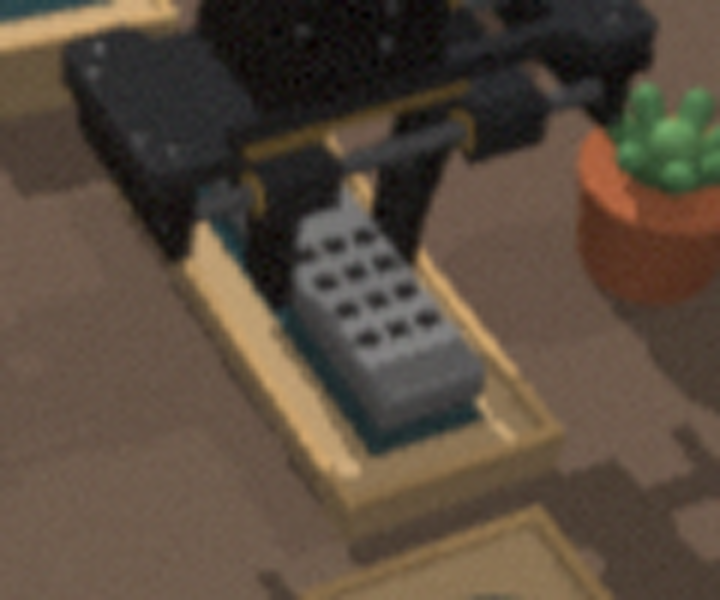

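```bash
python3 -m handwheel '[{"xyz":[-0.1,0,-0.3],"angular":[0,0,0]},{"xyz":[0,0,-0.25],"angular":[0,0,0]},{"xyz":[0,0,0],"angular":[0,0,0]}]'
python3 dl.py 636.8 -109.2 21 0.3
```

```text
time: 7.92
position: [0.6371, -0.1094, 0.0234]
tool_rot: [-0.004, 1.568, 0.007]
ft_force: [-0.6, 0.6, -1.0]
grip_width: 0.478
t 7.92 p [ 637.1 -109.4   23.4] jaw 0.4 -> d cm [-0.03  0.02 -0.24] ang [-0.1  0.1 -0.1] F [-0.6  0.6 -1. ] grip mm 41.5
```

```bash
python3 -m handwheel '[{"xyz":[0,0,-0.15],"angular":[0,0,0]},{"xyz":[0,0,-0.05],"angular":[0,0,0]},{"xyz":[0,0,0],"angular":[0,0,0]}]'
python3 dl.py 636.8 -109.2 21 0.3
```

```text
time: 8.17
position: [0.637, -0.1093, 0.0211]
tool_rot: [-0.004, 1.569, 0.007]
ft_force: [-0.5, -0.0, -0.5]
grip_width: 0.478
t 8.17 p [ 637.  -109.3   21.1] jaw 0.4 -> d cm [-0.02  0.01 -0.01] ang [-0.1  0.1 -0.1] F [-0.5 -0.  -0.5] grip mm 41.6
```

```bash
python3 -m handwheel '[{"xyz":[0,0,-0.05],"angular":[0,0,0]},{"xyz":[0,0,0],"angular":[0,0,0]}]'
python3 -m handwheel '[{"xyz":[0,0,0],"angular":[0,0,0]},{"xyz":[0,0,0],"angular":[0,0,0]},{"xyz":[0,0,0],"angular":[0,0,0]},{"xyz":[0,0,0],"angular":[0,0,0]},{"xyz":[0,0,0],"angular":[0,0,0]}]' 6
python3 -m handwheel '[{"xyz":[0,0,1],"angular":[0,0,0]},{"xyz":[0,0,2.5],"angular":[0,0,0]},{"xyz":[0,0,3],"angular":[0,0,0]},{"xyz":[-2,2,3],"angular":[0,0,0]},{"xyz":[-2.5,2.5,1],"angular":[0,0,0]}]'
python3 dl.py 453.5 86.5 120 0
```

```text
time: 8.33
position: [0.6371, -0.1093, 0.0212]
tool_rot: [-0.004, 1.569, 0.007]
ft_force: [0.2, -0.1, -1.0]
grip_width: 0.482
time: 8.75
position: [0.6382, -0.1092, 0.022]
tool_rot: [-0.005, 1.566, 0.007]
ft_force: [-0.5, 0.2, 0.9]
grip_width: 0.677
time: 9.17
position: [0.5926, -0.0691, 0.1281]
tool_rot: [0.004, 1.571, 0.002]
ft_force: [0.8, 1.3, 1.1]
grip_width: 0.689
t 9.17 p [592.6 -69.1 128.1] jaw -0.1 -> d cm [-13.91  15.56  -0.81] ang [-0.2  0.   0.1] F [0.8 1.3 1.1] grip mm 60.0
```

```bash
python3 -m handwheel '[{"xyz":[-2.7,3,0],"angular":[0,0,0]},{"xyz":[-2.7,3,0],"angular":[0,0,0]},{"xyz":[-2.7,3,-1],"angular":[0,0,0]},{"xyz":[-2.4,2.6,-1],"angular":[0,0,0]},{"xyz":[-1,1.2,-1],"angular":[0,0,0]}]' 8.7
python3 -m handwheel '[{"xyz":[0,0,0],"angular":[0,0,0]},{"xyz":[0,0,0],"angular":[0,0,0]}]'
python3 dl.py 453.5 86.5 60 0
python3 - <<'E'
from h import *
d=grab('top','t3.png')
b=grab('side','s3.png')
cv2.imwrite('pics/g5.png',np.hstack([cv2.resize(d['pixels'][140:240,270:400],(390,300),interpolation=2),cv2.resize(b['pixels'][180:280,270:400],(390,300),interpolation=2)]))
E
```

```text
time: 9.58
position: [0.4765, 0.0656, 0.1069]
tool_rot: [0.0, 1.555, -0.003]
ft_force: [0.5, -0.1, -0.9]
grip_width: 0.963
time: 9.75
position: [0.4731, 0.0687, 0.1069]
tool_rot: [-0.009, 1.556, -0.0]
ft_force: [-0.4, 0.2, 0.8]
grip_width: 0.99
t 9.75 p [473.1  68.7 106.9] jaw 0.3 -> d cm [-1.96  1.78 -4.69] ang [ 0.3  0.9 -0.3] F [-0.4  0.2  0.8] grip mm 86.1
```

View pics/g5.png

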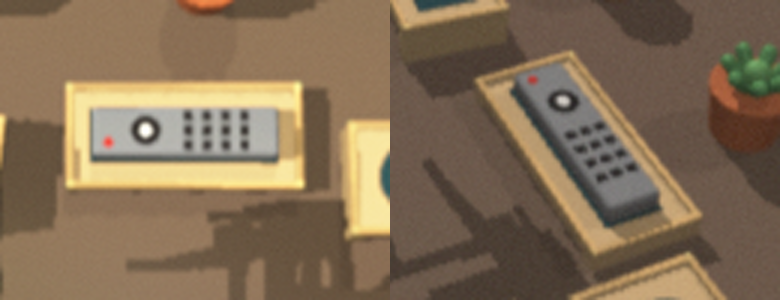

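```bash
cat > chk.py <<'E'
from meas2 import *
import sys
d=get_image('top');im=d['pixels'].astype(float)
b,g,r=im[...,0],im[...,1],im[...,2]
k=sys.argv[1]; c,z=FELT[k][:2]; h=OBJ[k][1]
# remote: grey, exclude felt (b-r>20)
if k=='remote': ch=np.where(b-r>18,60.,r-b); th=22
print('grey',fit(sub(ch,d,c,z+h/2,45,th),d,z+h/2))
print('felt+obj dark', fit(sub(r,d,c,z,45,165),d,z))
E
python3 chk.py remote
python3 - <<'E'
from h import *
d=cv2.imread('pics/t3.png'); print(d[178:196,330].tolist()); print(d[186,290:306].tolist(),d[186,356:374].tolist())
E
```

```text
grey [ 635.5 -110.1  149.2   42.2   90.5  635.7 -110. ]
felt+obj dark [ 637.  -111.   152.8   44.4   90.3  630.8 -124.2]
[[159, 165, 165], [165, 171, 170], [171, 177, 176], [170, 176, 176], [166, 171, 171], [163, 170, 170], [167, 172, 173], [171, 176, 177], [171, 177, 178], [166, 171, 171], [164, 169, 171], [165, 169, 171], [165, 168, 167], [137, 142, 143], [103, 107, 101], [87, 104, 105], [123, 173, 203], [149, 217, 242]]
[[66, 89, 108], [95, 136, 172], [124, 200, 239], [129, 211, 244], [127, 200, 233], [155, 226, 246], [163, 231, 249], [161, 231, 249], [161, 230, 249], [137, 195, 223], [122, 140, 143], [171, 175, 173], [178, 184, 182], [173, 180, 185], [151, 158, 203], [100, 111, 233]] [[172, 179, 180], [173, 181, 180], [174, 182, 182], [173, 180, 181], [173, 181, 181], [168, 174, 173], [133, 145, 154], [109, 153, 181], [109, 164, 198], [110, 166, 201], [110, 167, 200], [106, 161, 195], [90, 147, 182], [89, 151, 189], [89, 143, 180], [73, 107, 135], [61, 83, 103], [63, 82, 103]]
```

Run:
```python
from meas2 import *
for n,th in(('top',130),('side',65)):
    d=get_image(n);im=d['pixels'].astype(float); c,z=FELT['remote'][:2]
    b,g,r=im[...,0],im[...,1],im[...,2]
    mn=im.min(2); ch=np.where(np.abs(r-b)<22,-mn,0.)
    m=cv2.morphologyEx((ch).astype(np.float32),cv2.MORPH_ERODE,np.ones((5,5)))  # closes keys
    m=cv2.morphologyEx(m,cv2.MORPH_DILATE,np.ones((5,5)))
    print(n,fit(sub(m,d,c,.034,45,-th),d,.034))
    uv=proj(d,[[.637,-.1093+.03,.034]])[0].round().astype(int); print(uv,im[uv[1]-14:uv[1]+14,uv[0]].astype(int).tolist())
```

```text
top [ 636.  -109.2  147.9   37.7   90.6  636.  -109.1]
[318 183] [[122, 197, 234], [132, 203, 235], [153, 223, 244], [162, 231, 248], [160, 230, 248], [162, 229, 247], [166, 208, 232], [173, 185, 192], [166, 172, 171], [128, 133, 134], [67, 72, 75], [97, 106, 111], [202, 216, 221], [248, 254, 255], [252, 255, 255], [244, 252, 253], [187, 201, 205], [86, 93, 98], [75, 79, 84], [138, 142, 144], [171, 176, 177], [166, 171, 172], [132, 139, 138], [93, 96, 93], [89, 104, 108], [124, 176, 204], [144, 213, 241], [150, 219, 243]]
side [ 629.5 -115.2  162.    50.9   90.5  629.6 -114.3]
[328 214] [[85, 117, 140], [106, 147, 175], [113, 144, 170], [113, 128, 141], [121, 125, 130], [125, 128, 129], [124, 127, 127], [123, 124, 127], [120, 122, 124], [112, 114, 114], [73, 76, 78], [78, 80, 82], [154, 159, 165], [192, 197, 203], [171, 179, 182], [108, 113, 117], [54, 56, 59], [85, 88, 89], [113, 114, 114], [126, 126, 127], [124, 124, 127], [125, 125, 127], [124, 125, 128], [116, 118, 118], [87, 88, 88], [84, 83, 86], [106, 107, 109], [113, 112, 114]]
```

```bash
python3 -m handwheel '[{"xyz":[-1,0.9,-1],"angular":[0,0.5,0]},{"xyz":[-0.8,0.8,-1.2],"angular":[0,0.3,0]},{"xyz":[0,0,-1],"angular":[0,0,0]},{"xyz":[0,0,-0.5],"angular":[0,0,0]},{"xyz":[0,0,0],"angular":[0,0,0]}]' 8.7
python3 dl.py 453.5 86.5 60 0
```

```text
time: 10.42
position: [0.4571, 0.0835, 0.067]
tool_rot: [0.004, 1.571, -0.004]
ft_force: [-0.6, 0.0, 0.3]
grip_width: 0.997
t 10.42 p [457.1  83.5  67. ] jaw -0.3 -> d cm [-0.36  0.3  -0.7 ] ang [ 0.  -0.   0.3] F [-0.6  0.   0.3] grip mm 86.7
```

```bash
python3 -m handwheel '[{"xyz":[-0.3,0.2,-0.8],"angular":[0,0,0.2]},{"xyz":[-0.1,0.1,-1],"angular":[0,0,0]},{"xyz":[0,0,-1],"angular":[0,0,0]},{"xyz":[0,0,-0.5],"angular":[0,0,0]},{"xyz":[0,0,0],"angular":[0,0,0]}]' 8.7
python3 dl.py 453.5 86.5 6 0
python3 - <<'E'
from h import *
b=grab('side')
cv2.imwrite('pics/g6.png',cv2.resize(b['pixels'][130:250,150:300],(750,600),interpolation=2))
E
```

```text
time: 10.83
position: [0.4531, 0.086, 0.0302]
tool_rot: [0.003, 1.572, -0.002]
ft_force: [-0.3, -0.2, -0.0]
grip_width: 0.998
t 10.83 p [453.1  86.   30.2] jaw -0.2 -> d cm [ 0.04  0.05 -2.42] ang [-0.  -0.1  0.2] F [-0.3 -0.2 -0. ] grip mm 86.9
```

View pics/g6.png

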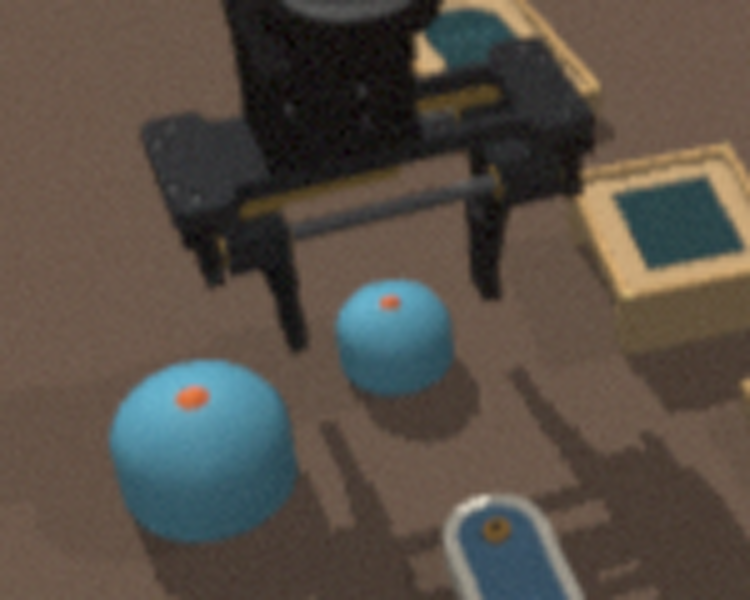

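```bash
python3 -m handwheel '[{"xyz":[0,0,-0.7],"angular":[0,0,0.2]},{"xyz":[0,0,-0.8],"angular":[0,0,0]},{"xyz":[0,0,-0.6],"angular":[0,0,0]},{"xyz":[0,0,-0.2],"angular":[0,0,0]},{"xyz":[0,0,0],"angular":[0,0,0]}]' 8.7
python3 dl.py 453.5 86.5 6 0
```

```text
time: 11.3
position: [0.4542, 0.086, 0.0057]
tool_rot: [0.0, 1.57, 0.001]
ft_force: [-0.5, 0.6, 0.1]
grip_width: 0.998
t 11.3 p [454.2  86.    5.7] jaw 0.0 -> d cm [-0.07  0.05  0.03] ang [-0.  0. -0.] F [-0.5  0.6  0.1] grip mm 86.9
```

```bash
python3 -m handwheel '[{"xyz":[0,0,0],"angular":[0,0,0]},{"xyz":[0,0,0],"angular":[0,0,0]},{"xyz":[0,0,0],"angular":[0,0,0]},{"xyz":[0,0,0],"angular":[0,0,0]},{"xyz":[0,0,0],"angular":[0,0,0]}]' 3 25
python3 -m handwheel '[{"xyz":[0,0,0],"angular":[0,0,0]},{"xyz":[0,0,0],"angular":[0,0,0]}]'
python3 -m handwheel '[{"xyz":[0,0,1],"angular":[0,0,0]},{"xyz":[0,0,2.5],"angular":[0,0,0]},{"xyz":[0,0,3],"angular":[0,0,0]},{"xyz":[0,0,3],"angular":[0,0,0]},{"xyz":[0,0,1],"angular":[0,0,0]}]'
python3 dl.py 600.1 -291.2 110 0;  python3 - <<'E'
from h import *
b=grab('side','s4.png')
E
```

```text
time: 11.72
position: [0.4548, 0.0862, 0.0062]
tool_rot: [0.0, 1.569, 0.001]
ft_force: [-0.0, -0.2, 0.1]
grip_width: 0.708
time: 11.88
position: [0.4547, 0.086, 0.0063]
tool_rot: [0.0, 1.569, 0.001]
ft_force: [0.5, -0.2, -1.2]
grip_width: 0.633
time: 12.3
position: [0.4493, 0.0872, 0.1132]
tool_rot: [-0.0, 1.58, 0.006]
ft_force: [1.4, 0.1, -1.4]
grip_width: 0.634
t 12.3 p [449.3  87.2 113.2] jaw 0.2 -> d cm [ 15.08 -37.84  -0.32] ang [-0.2 -0.5 -0.2] F [ 1.4  0.1 -1.4] grip mm 55.2
```

View pics/s4.png

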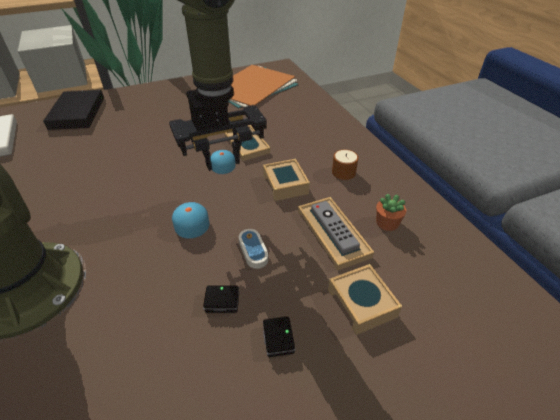

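```bash
python3 -m handwheel '[{"xyz":[1,-2.6,0.2],"angular":[0,0,0]},{"xyz":[1.4,-3.5,0],"angular":[0,0,0]},{"xyz":[1.5,-3.7,0],"angular":[0,0,0]},{"xyz":[1.5,-3.7,0],"angular":[0,0,0]},{"xyz":[1.5,-3.7,0],"angular":[0,0,0]}]'
python3 -m handwheel '[{"xyz":[1.5,-3.7,0],"angular":[0,0,0]},{"xyz":[1.5,-3.7,0],"angular":[0,0,0]},{"xyz":[1.4,-3.6,0],"angular":[0,0,0]},{"xyz":[1.3,-3.2,0],"angular":[0,0,0]},{"xyz":[0.9,-2,0],"angular":[0,0,0]}]'
python3 -m handwheel '[{"xyz":[0,0,0],"angular":[0,0,0]},{"xyz":[0,0,0],"angular":[0,0,0]}]'
python3 dl.py 600.1 -291.2 60 0
```

```text
time: 12.77
position: [0.5172, -0.0819, 0.1148]
tool_rot: [-0.019, 1.577, 0.016]
ft_force: [0.5, 0.6, -0.3]
grip_width: 0.634
time: 13.18
position: [0.581, -0.2576, 0.1057]
tool_rot: [-0.015, 1.587, 0.01]
ft_force: [0.6, -0.9, -1.2]
grip_width: 0.633
time: 13.35
position: [0.5798, -0.265, 0.1009]
tool_rot: [-0.007, 1.591, 0.003]
ft_force: [-0.5, 0.9, -1.5]
grip_width: 0.634
t 13.35 p [ 579.8 -265.   100.9] jaw 0.4 -> d cm [ 2.03 -2.62 -4.09] ang [ 0.1 -1.2 -0.4] F [-0.5  0.9 -1.5] grip mm 55.1
```

```bash
python3 -m handwheel '[{"xyz":[0.8,-1,-0.6],"angular":[0,-0.6,-0.2]},{"xyz":[0.7,-0.9,-0.8],"angular":[0,-0.4,-0.1]},{"xyz":[0.4,-0.5,-0.7],"angular":[0,0,0]},{"xyz":[0,0,-0.3],"angular":[0,0,0]},{"xyz":[0,0,0],"angular":[0,0,0]}]'
python3 dl.py 600.1 -291.2 60 0
```

```text
time: 13.77
position: [0.5988, -0.2869, 0.0707]
tool_rot: [-0.004, 1.577, 0.005]
ft_force: [-0.2, 0.7, -1.8]
grip_width: 0.636
t 13.77 p [ 598.8 -286.9   70.7] jaw 0.3 -> d cm [ 0.13 -0.43 -1.07] ang [-0.  -0.3 -0.3] F [-0.2  0.7 -1.8] grip mm 55.3
```

```bash
python3 -m handwheel '[{"xyz":[0.1,-0.4,-0.5],"angular":[0,-0.3,-0.2]},{"xyz":[0,0,-0.5],"angular":[0,0,0]},{"xyz":[0,0,-0.4],"angular":[0,0,0]},{"xyz":[0,0,-0.2],"angular":[0,0,0]},{"xyz":[0,0,0],"angular":[0,0,0]}]'
python3 dl.py 600.1 -291.2 41 0
python3 - <<'E'
from h import *
b=grab('side')
cv2.imwrite('pics/g7.png',cv2.resize(b['pixels'][230:350,290:440],(750,600),interpolation=2))
E
```

```text
time: 14.18
position: [0.5999, -0.2884, 0.0532]
tool_rot: [-0.003, 1.571, 0.005]
ft_force: [-0.5, -1.2, -1.3]
grip_width: 0.633
t 14.18 p [ 599.9 -288.4   53.2] jaw 0.3 -> d cm [ 0.02 -0.28 -1.22] ang [-0.1 -0.  -0.3] F [-0.5 -1.2 -1.3] grip mm 55.0
```

View pics/g7.png

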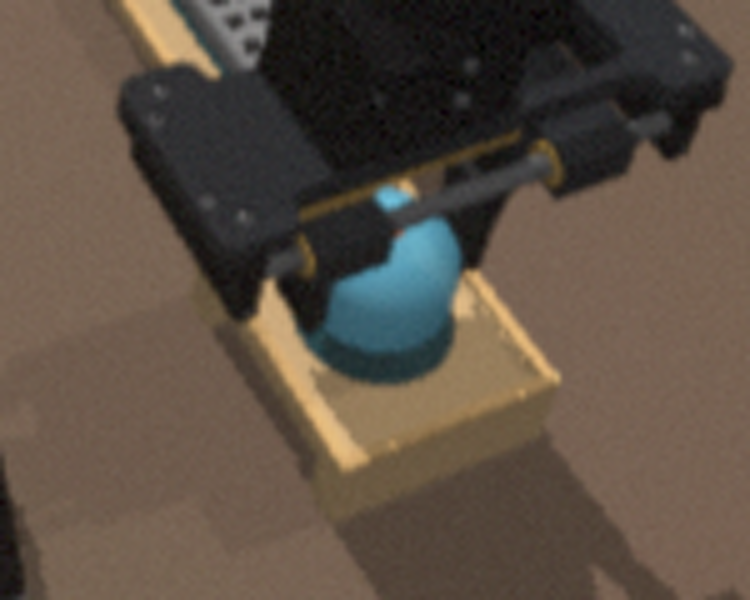

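```bash
python3 -m handwheel '[{"xyz":[0,-0.3,-0.3],"angular":[0,0,-0.2]},{"xyz":[0,0,-0.3],"angular":[0,0,0]},{"xyz":[0,0,-0.2],"angular":[0,0,0]},{"xyz":[0,0,0],"angular":[0,0,0]}]'
python3 dl.py 600.1 -291.2 40.3 0
```

```text
time: 14.57
position: [0.6005, -0.292, 0.0458]
tool_rot: [-0.001, 1.57, 0.001]
ft_force: [-0.1, -0.2, -1.7]
grip_width: 0.635
t 14.57 p [ 600.5 -292.    45.8] jaw 0.1 -> d cm [-0.04  0.08 -0.55] ang [-0.   0.1 -0.1] F [-0.1 -0.2 -1.7] grip mm 55.3
```

```bash
python3 -m handwheel '[{"xyz":[0,0.05,-0.2],"angular":[0,0,0]},{"xyz":[0,0,-0.15],"angular":[0,0,0]},{"xyz":[0,0,-0.1],"angular":[0,0,0]},{"xyz":[0,0,0],"angular":[0,0,0]}]'
python3 dl.py 600.1 -291.2 40.3 0
```

```text
time: 14.9
position: [0.6006, -0.2915, 0.0408]
tool_rot: [-0.001, 1.57, 0.001]
ft_force: [-0.1, -0.7, -1.7]
grip_width: 0.633
t 14.9 p [ 600.6 -291.5   40.8] jaw 0.1 -> d cm [-0.05  0.03 -0.05] ang [-0.   0.1 -0.1] F [-0.1 -0.7 -1.7] grip mm 55.1
```

```bash
python3 -m handwheel '[{"xyz":[0,0,-0.05],"angular":[0,0,0]},{"xyz":[0,0,0],"angular":[0,0,0]},{"xyz":[0,0,0],"angular":[0,0,0]}]'
python3 dl.py 600.1 -291.2 40.3 0
python3 -m handwheel '[{"xyz":[0,0,-0.04],"angular":[0,0,0]},{"xyz":[0,0,0],"angular":[0,0,0]},{"xyz":[0,0,0],"angular":[0,0,0]}]'
python3 dl.py 600.1 -291.2 40.3 0
```

```text
time: 15.15
position: [0.6008, -0.2914, 0.0405]
tool_rot: [-0.001, 1.569, 0.001]
ft_force: [0.2, -0.3, -1.6]
grip_width: 0.635
t 15.15 p [ 600.8 -291.4   40.5] jaw 0.1 -> d cm [-0.07  0.02 -0.02] ang [-0.   0.1 -0.1] F [ 0.2 -0.3 -1.6] grip mm 55.3
time: 15.4
position: [0.601, -0.2915, 0.0405]
tool_rot: [-0.001, 1.569, 0.001]
ft_force: [-0.1, 0.1, -1.7]
grip_width: 0.631
t 15.4 p [ 601.  -291.5   40.5] jaw 0.1 -> d cm [-0.09  0.03 -0.02] ang [ 0.   0.1 -0.1] F [-0.1  0.1 -1.7] grip mm 54.9
```

```bash
python3 -m handwheel '[{"xyz":[-0.05,0,-0.1],"angular":[0,0,0]},{"xyz":[0,0,0],"angular":[0,0,0]},{"xyz":[0,0,0],"angular":[0,0,0]}]'
python3 dl.py 600.1 -291.2 40.3 0
```

```text
time: 15.65
position: [0.6012, -0.2916, 0.0405]
tool_rot: [-0.002, 1.567, 0.0]
ft_force: [-0.3, 0.0, -2.3]
grip_width: 0.637
t 15.65 p [ 601.2 -291.6   40.5] jaw 0.1 -> d cm [-0.11  0.04 -0.02] ang [ 0.   0.2 -0.1] F [-0.3  0.  -2.3] grip mm 55.5
```

```bash
python3 -m handwheel '[{"xyz":[-0.1,0,-0.2],"angular":[0,0.2,0]},{"xyz":[0,0,0],"angular":[0,0,0]},{"xyz":[0,0,0],"angular":[0,0,0]}]'
python3 dl.py 600.1 -291.2 40.3 0
python3 - <<'E'
from h import *
b=grab('side')
cv2.imwrite('pics/g8.png',cv2.resize(b['pixels'][230:350,290:440],(750,600),interpolation=2))
E
```

```text
time: 15.9
position: [0.6016, -0.2917, 0.0409]
tool_rot: [-0.003, 1.568, -0.001]
ft_force: [0.5, 0.2, -0.9]
grip_width: 0.629
t 15.9 p [ 601.6 -291.7   40.9] jaw 0.1 -> d cm [-0.15  0.05 -0.06] ang [ 0.1  0.1 -0.1] F [ 0.5  0.2 -0.9] grip mm 54.7
```

View pics/g8.png

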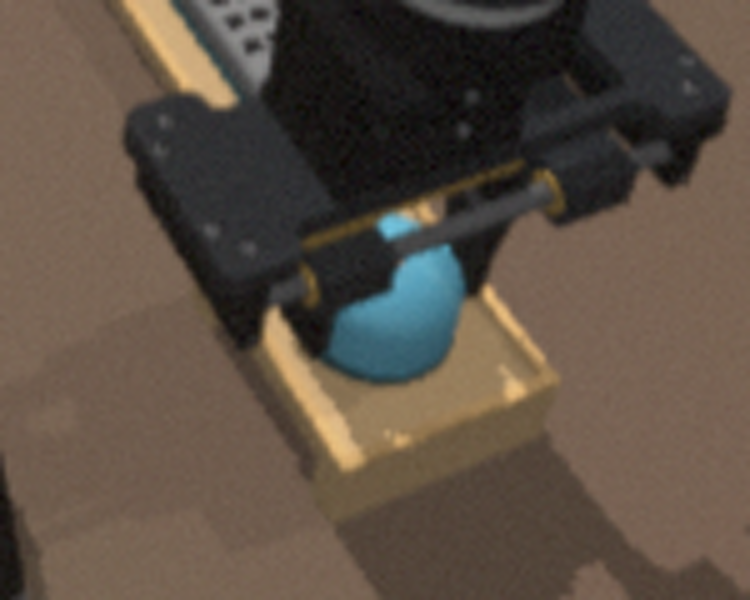

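```bash
python3 -m handwheel '[{"xyz":[-0.15,0.05,0.1],"angular":[0,0.1,0]},{"xyz":[0,0,0],"angular":[0,0,0]},{"xyz":[0,0,0],"angular":[0,0,0]}]'
python3 dl.py 600.1 -291.2 40.3 0
python3 -m handwheel '[{"xyz":[0,0,-0.1],"angular":[0,0.1,0]},{"xyz":[0,0,0],"angular":[0,0,0]}]'
python3 dl.py 600.1 -291.2 40.3 0
```

```text
time: 16.2
position: [0.599, -0.291, 0.0404]
tool_rot: [-0.002, 1.572, 0.0]
ft_force: [-0.6, -0.5, -0.1]
grip_width: 0.631
t 16.2 p [ 599.  -291.    40.4] jaw 0.1 -> d cm [ 0.11 -0.02 -0.01] ang [ 0.1 -0.1 -0.1] F [-0.6 -0.5 -0.1] grip mm 54.9
time: 16.37
position: [0.5992, -0.291, 0.0407]
tool_rot: [-0.002, 1.574, -0.0]
ft_force: [-0.2, -0.4, -0.8]
grip_width: 0.631
t 16.37 p [ 599.2 -291.    40.7] jaw 0.1 -> d cm [ 0.09 -0.02 -0.04] ang [ 0.1 -0.2 -0.1] F [-0.2 -0.4 -0.8] grip mm 54.9
```

```bash
python3 -m handwheel '[{"xyz":[0,0,0],"angular":[0,0,0]},{"xyz":[0,0,0],"angular":[0,0,0]},{"xyz":[0,0,0],"angular":[0,0,0]},{"xyz":[0,0,0],"angular":[0,0,0]},{"xyz":[0,0,0],"angular":[0,0,0]}]' 7.2
python3 dl.py 600.1 -291.2 40.3 0
python3 -m handwheel '[{"xyz":[0,0,0.6],"angular":[0,0,0]},{"xyz":[0,0,2],"angular":[0,0,0]},{"xyz":[0,0,3],"angular":[0,0,0]},{"xyz":[0,0,3],"angular":[0,0,0]},{"xyz":[-3,0,1],"angular":[0,0,0]}]'
python3 -m handwheel '[{"xyz":[-3.8,0,0],"angular":[0,0,-3]},{"xyz":[-3.8,0,0],"angular":[0,0,-4]},{"xyz":[-3.5,0,0],"angular":[0,0,-4]},{"xyz":[-2,0,-1],"angular":[0,0,-3]},{"xyz":[0,0,0],"angular":[0,0,0]}]' 8.7
python3 dl.py 424.8 -300.4 60 -14
python3 - <<'E'
from h import *
d=grab('top','t5.png')
b=grab('side','s5.png')
cv2.imwrite('pics/g9.png',np.hstack([cv2.resize(d['pixels'][160:240,370:450],(390,390),interpolation=2),cv2.resize(b['pixels'][240:350,310:420],(390,390),interpolation=2)]))
E
```

```text
time: 16.78
position: [0.5996, -0.2913, 0.0408]
tool_rot: [-0.002, 1.573, -0.001]
ft_force: [-0.2, -0.2, 0.2]
grip_width: 0.819
t 16.78 p [ 599.6 -291.3   40.8] jaw 0.1 -> d cm [ 0.05  0.01 -0.05] ang [ 0.1 -0.1 -0.1] F [-0.2 -0.2  0.2] grip mm 71.2
time: 17.2
position: [0.5702, -0.2878, 0.1368]
tool_rot: [-0.0, 1.575, 0.008]
ft_force: [-0.6, 0.2, 1.4]
grip_width: 0.827
time: 17.62
position: [0.4341, -0.2879, 0.1326]
tool_rot: [0.196, 1.561, -0.198]
ft_force: [-1.0, -0.6, -1.7]
grip_width: 0.989
t 17.62 p [ 434.1 -287.9  132.6] jaw -14.4 -> d cm [-0.93 -1.25 -7.26] ang [0.1 0.1 0.4] F [-1.  -0.6 -1.7] grip mm 86.0
```

View pics/g9.png

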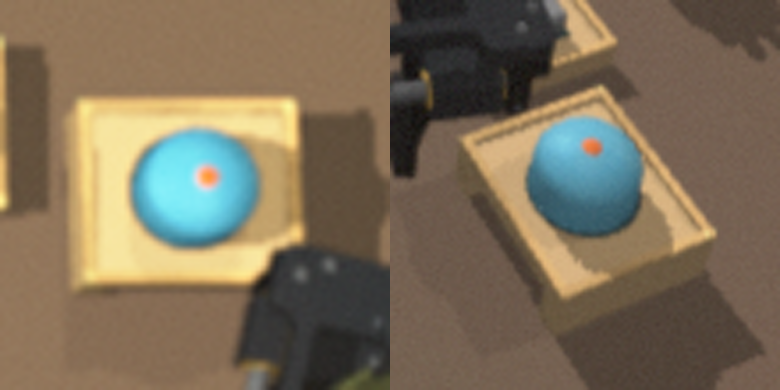

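```bash
python3 -m handwheel '[{"xyz":[-0.5,-0.7,-1],"angular":[0,0,0.3]},{"xyz":[-0.4,-0.5,-2],"angular":[0,0,0]},{"xyz":[0,0,-2],"angular":[0,0,0]},{"xyz":[0,0,-1],"angular":[0,0,0]},{"xyz":[0,0,0],"angular":[0,0,0]}]' 8.7
python3 dl.py 424.8 -300.4 40 -14
```

```text
time: 18.13
position: [0.4371, -0.3015, 0.0741]
tool_rot: [0.178, 1.546, -0.183]
ft_force: [-0.4, -0.2, 0.2]
grip_width: 1.001
t 18.13 p [ 437.1 -301.5   74.1] jaw -13.2 -> d cm [-1.23  0.11 -3.41] ang [ 0.3  0.9 -0.8] F [-0.4 -0.2  0.2] grip mm 87.0
```

```bash
python3 -m handwheel '[{"xyz":[-0.8,0.1,-1],"angular":[0.2,0.6,-0.6]},{"xyz":[-0.4,0,-1],"angular":[0.1,0.3,-0.2]},{"xyz":[0,0,-1],"angular":[0,0,0]},{"xyz":[0,0,-0.4],"angular":[0,0,0]},{"xyz":[0,0,0],"angular":[0,0,0]}]' 8.7
python3 dl.py 424.8 -300.4 20 -14
python3 - <<'E'
from h import *
b=grab('side')
cv2.imwrite('pics/g10.png',cv2.resize(b['pixels'][280:400,200:350],(750,600),interpolation=2))
E
```

```text
time: 18.55
position: [0.4265, -0.2998, 0.0374]
tool_rot: [0.191, 1.561, -0.188]
ft_force: [-0.0, 0.6, -0.5]
grip_width: 1.001
t 18.55 p [ 426.5 -299.8   37.4] jaw -13.9 -> d cm [-0.17 -0.06 -1.74] ang [-0.1  0.1 -0.1] F [-0.   0.6 -0.5] grip mm 87.1
```

View pics/g10.png

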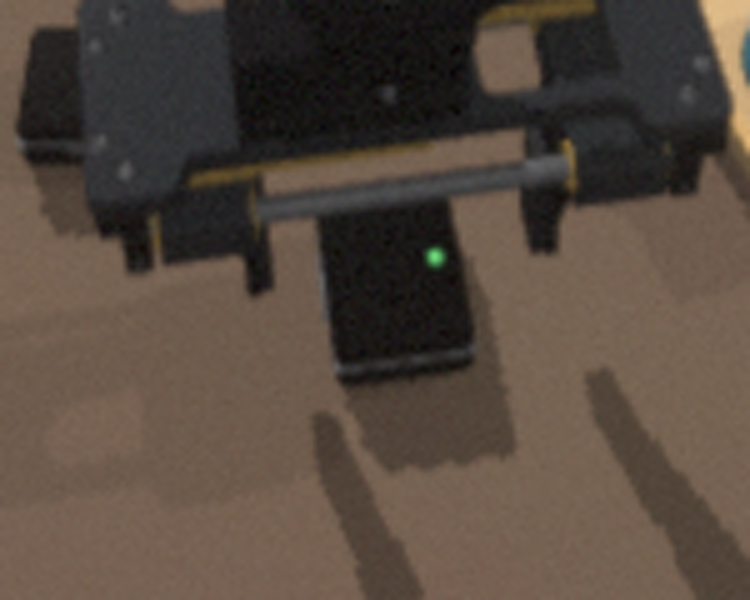

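```bash
python3 -m handwheel '[{"xyz":[-0.1,-0.1,-0.9],"angular":[0,0,0]},{"xyz":[0,0,-1],"angular":[0,0,0]},{"xyz":[0,0,-0.7],"angular":[0,0,0]},{"xyz":[0,0,-0.4],"angular":[0,0,0]},{"xyz":[0,0,0],"angular":[0,0,0]}]' 8.7
python3 dl.py 424.8 -300.4 6 -14
```

```text
time: 19.02
position: [0.4265, -0.3018, 0.0059]
tool_rot: [0.19, 1.559, -0.19]
ft_force: [-0.2, 0.3, 0.6]
grip_width: 1.004
t 19.02 p [ 426.5 -301.8    5.9] jaw -13.9 -> d cm [-0.17  0.14  0.01] ang [ 0.   0.2 -0.1] F [-0.2  0.3  0.6] grip mm 87.3
```

```bash
python3 -m handwheel '[{"xyz":[-0.15,0.15,0],"angular":[0,0.1,0]},{"xyz":[0,0,0],"angular":[0,0,0]}]' 8.7
python3 dl.py 424.8 -300.4 6 -14
python3 -m handwheel '[{"xyz":[0,0,0],"angular":[0,0,0]},{"xyz":[0,0,0],"angular":[0,0,0]},{"xyz":[0,0,0],"angular":[0,0,0]},{"xyz":[0,0,0],"angular":[0,0,0]},{"xyz":[0,0,0],"angular":[0,0,0]}]' 2.5 15
python3 -m handwheel '[{"xyz":[0,0,0],"angular":[0,0,0]},{"xyz":[0,0,0],"angular":[0,0,0]},{"xyz":[0,0,0],"angular":[0,0,0]}]'
python3 dl.py 424.8 -300.4 6 -14
```

```text
time: 19.18
position: [0.4248, -0.2998, 0.0054]
tool_rot: [0.19, 1.561, -0.189]
ft_force: [-0.4, -0.2, 0.6]
grip_width: 1.001
t 19.18 p [ 424.8 -299.8    5.4] jaw -13.8 -> d cm [ 0.   -0.06  0.06] ang [-0.   0.1 -0.2] F [-0.4 -0.2  0.6] grip mm 87.1
time: 19.6
position: [0.4256, -0.3004, 0.0067]
tool_rot: [0.189, 1.56, -0.19]
ft_force: [-0.2, -0.4, -0.1]
grip_width: 0.709
time: 19.85
position: [0.4257, -0.3006, 0.0069]
tool_rot: [0.188, 1.559, -0.191]
ft_force: [-0.2, -0.2, 0.6]
grip_width: 0.552
t 19.85 p [ 425.7 -300.6    6.9] jaw -13.8 -> d cm [-0.09  0.02 -0.09] ang [ 0.1  0.2 -0.2] F [-0.2 -0.2  0.6] grip mm 48.0
```

```bash
python3 -m handwheel '[{"xyz":[0,0,1.5],"angular":[0,0,0]},{"xyz":[0,0,3],"angular":[0,0,0]},{"xyz":[0,0,3],"angular":[0,0,0]},{"xyz":[0.8,1.8,2],"angular":[0,0,0]},{"xyz":[1.4,3.2,0.5],"angular":[0,0,0]}]'
python3 -m handwheel '[{"xyz":[1.6,3.6,0],"angular":[0,0,1]},{"xyz":[1.6,3.6,0],"angular":[0,0,1]},{"xyz":[1.6,3.6,0],"angular":[0,0,1]},{"xyz":[1.6,3.6,0],"angular":[0,0,1]},{"xyz":[1.6,3.6,0],"angular":[0,0,1]}]'
python3 dl.py 606.4 92.1 80 -5.6
python3 - <<'E'
from h import *
b=grab('side','s6.png')
E
```

```text
time: 20.27
position: [0.4416, -0.2543, 0.1071]
tool_rot: [0.2, 1.566, -0.197]
ft_force: [1.4, -0.6, -0.8]
grip_width: 0.55
time: 20.68
position: [0.5242, -0.0729, 0.1112]
tool_rot: [0.133, 1.564, -0.142]
ft_force: [1.1, 0.1, -0.7]
grip_width: 0.55
t 20.68 p [524.2 -72.9 111.2] jaw -10.0 -> d cm [ 8.22 16.5  -3.12] ang [0.4 0.1 4.4] F [ 1.1  0.1 -0.7] grip mm 47.8
```

View pics/s6.png

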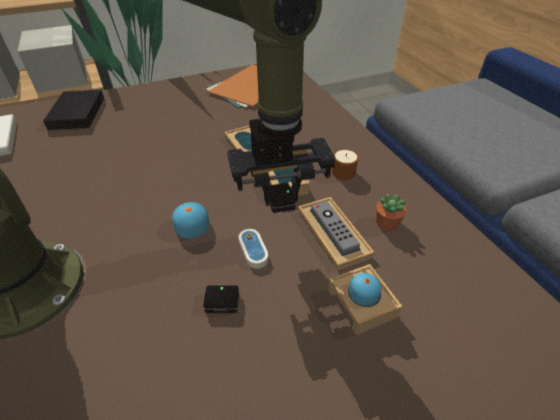

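```bash
python3 -m handwheel '[{"xyz":[1.6,3.4,0],"angular":[0,0,1]},{"xyz":[1.6,3.2,0],"angular":[0.1,0,1]},{"xyz":[1.4,2.6,0],"angular":[0.1,0,1]},{"xyz":[0.8,1.2,-0.5],"angular":[0,0,0.4]},{"xyz":[0,0,0],"angular":[0,0,0]}]'
python3 -m handwheel '[{"xyz":[0,0,0],"angular":[0,0,0]}]'
python3 dl.py 606.4 92.1 70 -5.6
```

```text
time: 21.15
position: [0.5795, 0.0431, 0.1068]
tool_rot: [0.079, 1.563, -0.069]
ft_force: [-0.5, -0.6, -0.5]
grip_width: 0.547
time: 21.23
position: [0.5793, 0.044, 0.1066]
tool_rot: [0.078, 1.564, -0.067]
ft_force: [0.3, -0.1, -0.4]
grip_width: 0.551
t 21.23 p [579.3  44.  106.6] jaw -5.3 -> d cm [ 2.71  4.81 -3.66] ang [-0.4  0.4 -0.3] F [ 0.3 -0.1 -0.4] grip mm 47.9
```

```bash
python3 -m handwheel '[{"xyz":[1,1.8,-0.7],"angular":[-0.2,0.2,-0.2]},{"xyz":[1,1.7,-1],"angular":[-0.1,0.1,0]},{"xyz":[0.7,1.2,-1],"angular":[0,0,0]},{"xyz":[0,0.2,-0.6],"angular":[0,0,0]},{"xyz":[0,0,0],"angular":[0,0,0]}]'
python3 dl.py 606.4 92.1 60 -5.6
```

```text
time: 21.65
position: [0.6059, 0.0847, 0.0721]
tool_rot: [0.08, 1.57, -0.088]
ft_force: [-0.5, -0.3, 0.6]
grip_width: 0.551
t 21.65 p [605.9  84.7  72.1] jaw -6.1 -> d cm [ 0.05  0.74 -1.21] ang [ 0.3 -0.1  0.5] F [-0.5 -0.3  0.6] grip mm 47.9
```

```bash
python3 -m handwheel '[{"xyz":[0,0.5,-0.6],"angular":[0.2,0,0.4]},{"xyz":[0,0.2,-0.6],"angular":[0,0,0]},{"xyz":[0,0,-0.4],"angular":[0,0,0]},{"xyz":[0,0,-0.2],"angular":[0,0,0]},{"xyz":[0,0,0],"angular":[0,0,0]}]'
python3 dl.py 606.4 92.1 41 -5.6
python3 - <<'E'
from h import *
b=grab('side')
cv2.imwrite('pics/g11.png',cv2.resize(b['pixels'][110:230,220:370],(750,600),interpolation=2))
E
```

```text
time: 22.07
position: [0.6049, 0.0851, 0.0531]
tool_rot: [0.079, 1.571, -0.088]
ft_force: [0.6, -0.3, -0.3]
grip_width: 0.552
t 22.07 p [604.9  85.1  53.1] jaw -6.1 -> d cm [ 0.15  0.7  -1.21] ang [ 0.3 -0.1  0.5] F [ 0.6 -0.3 -0.3] grip mm 48.0
```

View pics/g11.png

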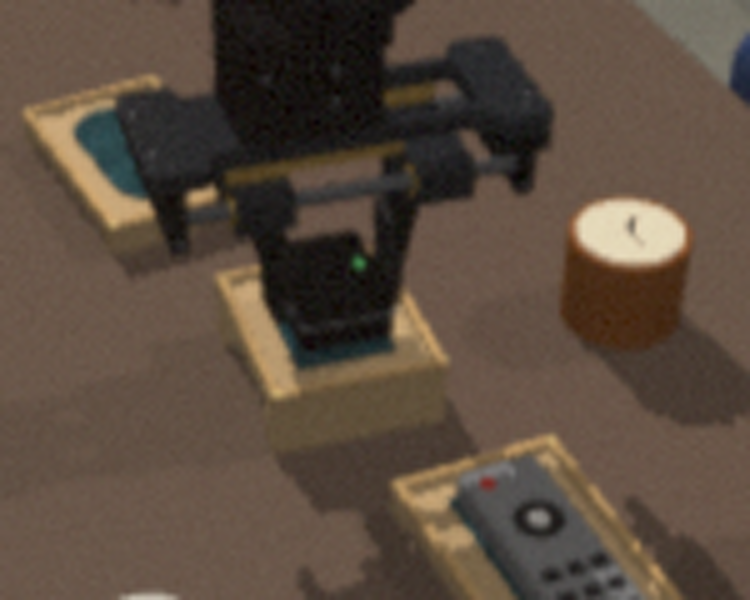

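```bash
python3 -m handwheel '[{"xyz":[0.1,0.6,-0.2],"angular":[0.2,0,0.4]},{"xyz":[0,0.2,-0.2],"angular":[0,0,0]},{"xyz":[0,0,-0.2],"angular":[0,0,0]},{"xyz":[0,0,0],"angular":[0,0,0]}]'
python3 dl.py 606.4 92.1 41 -5.6
```

```text
time: 22.45
position: [0.6068, 0.0934, 0.0477]
tool_rot: [0.076, 1.569, -0.08]
ft_force: [0.4, -0.3, -1.0]
grip_width: 0.549
t 22.45 p [606.8  93.4  47.7] jaw -5.7 -> d cm [-0.04 -0.13 -0.67] ang [ 0.1 -0.   0.1] F [ 0.4 -0.3 -1. ] grip mm 47.8
```

```bash
python3 -m handwheel '[{"xyz":[0,-0.1,-0.2],"angular":[0,0,0.1]},{"xyz":[0,0,-0.2],"angular":[0,0,0]},{"xyz":[0,0,-0.1],"angular":[0,0,0]},{"xyz":[0,0,0],"angular":[0,0,0]}]'
python3 dl.py 606.4 92.1 41 -5.6
python3 -m handwheel '[{"xyz":[0,0,-0.1],"angular":[0,0,0]},{"xyz":[0,0,0],"angular":[0,0,0]}]'
python3 dl.py 606.4 92.1 41 -5.6
```

```text
time: 22.78
position: [0.6069, 0.0928, 0.0422]
tool_rot: [0.074, 1.569, -0.078]
ft_force: [0.1, 0.5, -0.8]
grip_width: 0.553
t 22.78 p [606.9  92.8  42.2] jaw -5.5 -> d cm [-0.05 -0.07 -0.12] ang [ 0.1 -0.  -0.1] F [ 0.1  0.5 -0.8] grip mm 48.1
time: 22.95
position: [0.607, 0.0927, 0.0412]
tool_rot: [0.074, 1.569, -0.078]
ft_force: [0.0, 0.1, 0.1]
grip_width: 0.549
t 22.95 p [607.   92.7  41.2] jaw -5.5 -> d cm [-0.06 -0.06 -0.02] ang [ 0.1  0.  -0.1] F [0.  0.1 0.1] grip mm 47.8
```

Down. Release, back off, then look.

```bash
python3 -m handwheel '[{"xyz":[-0.05,-0.05,-0.05],"angular":[0,0,0]},{"xyz":[0,0,0],"angular":[0,0,0]}]'
python3 -m handwheel '[{"xyz":[0,0,0],"angular":[0,0,0]},{"xyz":[0,0,0],"angular":[0,0,0]},{"xyz":[0,0,0],"angular":[0,0,0]},{"xyz":[0,0,0],"angular":[0,0,0]},{"xyz":[0,0,0],"angular":[0,0,0]}]' 6.4
python3 dl.py 606.4 92.1 41 -5.6
python3 -m handwheel '[{"xyz":[0,0,0.8],"angular":[0,0,0]},{"xyz":[0,0,2],"angular":[0,0,0]},{"xyz":[0,0,3],"angular":[0,0,0]},{"xyz":[0,0,3],"angular":[0,0,0]},{"xyz":[-1.5,-2,1],"angular":[0,0,0]}]'
python3 -m handwheel '[{"xyz":[-3,-3,0],"angular":[0,0,1]},{"xyz":[-3,-3,0],"angular":[0,0,1]},{"xyz":[-2.5,-3,-0.5],"angular":[0,0,1]},{"xyz":[-1.8,-2.5,-1],"angular":[0,0,0.5]},{"xyz":[-0.5,-1,0],"angular":[0,0,0]}]' 8.7
python3 dl.py 454.1 -87 60 -1.5
python3 - <<'E'
from h import *
d=grab('top','t7.png')
b=grab('side','s7.png')
E
```

```text
time: 23.12
position: [0.607, 0.0926, 0.0411]
tool_rot: [0.075, 1.568, -0.077]
ft_force: [0.1, -0.5, 0.2]
grip_width: 0.549
time: 23.53
position: [0.607, 0.0922, 0.0413]
tool_rot: [0.075, 1.568, -0.078]
ft_force: [0.8, 0.8, 0.2]
grip_width: 0.729
t 23.53 p [607.   92.2  41.3] jaw -5.6 -> d cm [-0.06 -0.01 -0.03] ang [ 0.1  0.1 -0. ] F [0.8 0.8 0.2] grip mm 63.4
time: 23.95
position: [0.5894, 0.0764, 0.141]
tool_rot: [0.073, 1.575, -0.069]
ft_force: [-0.4, 0.6, 0.6]
grip_width: 0.734
time: 24.37
position: [0.4794, -0.0499, 0.1321]
tool_rot: [0.017, 1.567, -0.015]
ft_force: [-1.1, -0.2, -0.3]
grip_width: 0.977
t 24.37 p [479.4 -49.9 132.1] jaw -1.2 -> d cm [-2.53 -3.71 -7.21] ang [-0.1  0.2 -0.3] F [-1.1 -0.2 -0.3] grip mm 85.0
```

View pics/t7.png

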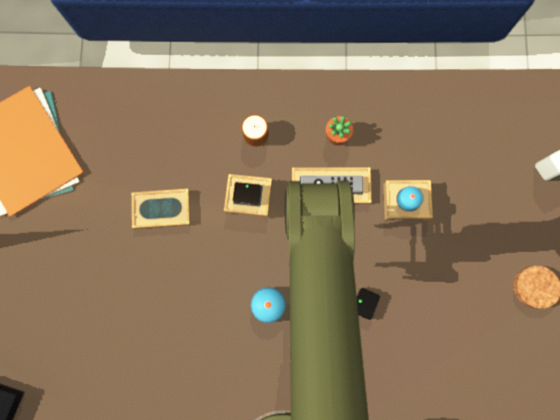

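View pics/s7.png

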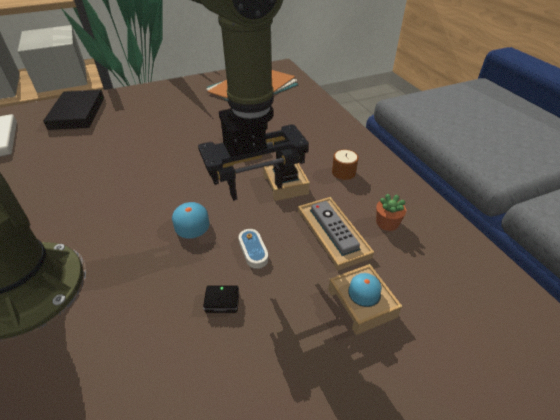

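```bash
python3 -m handwheel '[{"xyz":[-1,-1.5,-1],"angular":[0,0,-0.2]},{"xyz":[-0.9,-1.4,-2],"angular":[0,0,0]},{"xyz":[-0.3,-0.5,-2],"angular":[0,0,0]},{"xyz":[0,0,-1],"angular":[0,0,0]},{"xyz":[0,0,0],"angular":[0,0,0]}]' 8.7
python3 dl.py 454.1 -87 40 -1.3
python3 - <<'E'
import cv2,numpy as np
from h import *
im=cv2.imread('pics/top0.png').astype(int); d=get_image('top')
m=((im[...,2]-im[...,0])<25).astype(np.uint8); q=np.zeros_like(m); q[240:282,292:352]=m[240:282,292:352]
n,l,s,c=cv2.connectedComponentsWithStats(q); i=1+np.argmax(s[1:,4]); ys,xs=np.where(l==i)
P=ray(d,np.c_[xs,ys],.009)[:,:2]; P0=P.mean(0); w,v=np.linalg.eigh(np.cov((P-P0).T)); print(P0,np.degrees(np.arctan2(v[1,1],v[0,1]))%180)
E
```

```text
time: 24.88
position: [0.4656, -0.0792, 0.0767]
tool_rot: [0.016, 1.552, -0.015]
ft_force: [-1.1, 0.2, 0.2]
grip_width: 0.999
t 24.88 p [465.6 -79.2  76.7] jaw -1.1 -> d cm [-1.15 -0.78 -3.67] ang [-0.   1.  -0.2] F [-1.1  0.2  0.2] grip mm 86.9
[ 0.45452722 -0.08963293] 88.11026196929781
```

```bash
python3 -m handwheel '[{"xyz":[-0.7,-0.5,-1],"angular":[0,0.7,-0.4]},{"xyz":[-0.4,-0.3,-1],"angular":[0,0.3,-0.2]},{"xyz":[0,0,-1],"angular":[0,0,0]},{"xyz":[0,0,-0.4],"angular":[0,0,0]},{"xyz":[0,0,0],"angular":[0,0,0]}]' 8.7
python3 dl.py 454.1 -87.5 20 -1.7
python3 - <<'E'
from h import *
b=grab('side')
cv2.imwrite('pics/g12.png',cv2.resize(b['pixels'][180:300,180:330],(750,600),interpolation=2))
E
```

```text
time: 25.35
position: [0.4584, -0.0843, 0.0432]
tool_rot: [0.021, 1.565, -0.019]
ft_force: [0.5, -0.6, -0.6]
grip_width: 0.999
t 25.35 p [458.4 -84.3  43.2] jaw -1.4 -> d cm [-0.43 -0.32 -2.32] ang [-0.1  0.3 -0.3] F [ 0.5 -0.6 -0.6] grip mm 86.9
```

View pics/g12.png

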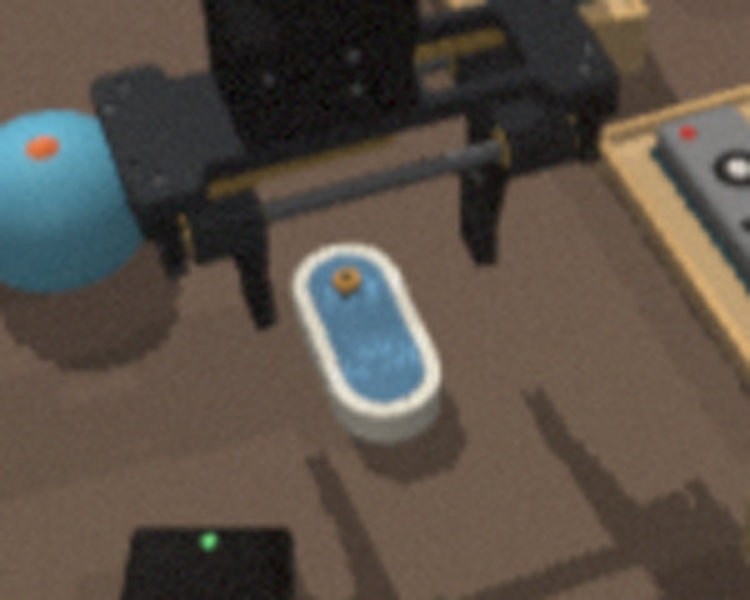

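```bash
python3 -m handwheel '[{"xyz":[-0.4,-0.3,-0.9],"angular":[0,0.3,-0.3]},{"xyz":[-0.1,-0.1,-1],"angular":[0,0,0]},{"xyz":[0,0,-1],"angular":[0,0,0]},{"xyz":[0,0,-0.4],"angular":[0,0,0]},{"xyz":[0,0,0],"angular":[0,0,0]}]' 8.7
python3 dl.py 454.1 -87.5 5 -1.7
```

```text
time: 25.82
position: [0.4534, -0.0889, 0.0076]
tool_rot: [0.025, 1.57, -0.024]
ft_force: [-0.8, 0.1, -0.6]
grip_width: 1.003
t 25.82 p [453.4 -88.9   7.6] jaw -1.8 -> d cm [ 0.07  0.14 -0.26] ang [-0.   0.1  0.1] F [-0.8  0.1 -0.6] grip mm 87.2
```

```bash
python3 -m handwheel '[{"xyz":[0.1,0.15,-0.2],"angular":[0,0,0]},{"xyz":[0,0,-0.05],"angular":[0,0,0]},{"xyz":[0,0,0],"angular":[0,0,0]}]' 8.7
python3 dl.py 454.1 -87.5 5 -1.7
python3 -m handwheel '[{"xyz":[0,0,0],"angular":[0,0,0]},{"xyz":[0,0,0],"angular":[0,0,0]},{"xyz":[0,0,0],"angular":[0,0,0]},{"xyz":[0,0,0],"angular":[0,0,0]},{"xyz":[0,0,0],"angular":[0,0,0]}]' 2.5 25
python3 -m handwheel '[{"xyz":[0,0,0],"angular":[0,0,0]},{"xyz":[0,0,0],"angular":[0,0,0]},{"xyz":[0,0,0],"angular":[0,0,0]}]'
python3 dl.py 454.1 -87.5 5 -1.7
```

```text
time: 26.07
position: [0.4544, -0.0868, 0.0043]
tool_rot: [0.025, 1.571, -0.023]
ft_force: [1.0, -0.5, 0.8]
grip_width: 0.999
t 26.07 p [454.4 -86.8   4.3] jaw -1.8 -> d cm [-0.03 -0.07  0.07] ang [-0.1  0.   0.1] F [ 1.  -0.5  0.8] grip mm 86.9
time: 26.48
position: [0.4556, -0.0869, 0.0054]
tool_rot: [0.024, 1.568, -0.024]
ft_force: [-0.2, 0.7, 0.9]
grip_width: 0.709
time: 26.73
position: [0.4554, -0.0871, 0.0056]
tool_rot: [0.024, 1.568, -0.025]
ft_force: [-0.4, 0.9, -0.2]
grip_width: 0.527
t 26.73 p [455.4 -87.1   5.6] jaw -1.8 -> d cm [-0.13 -0.04 -0.06] ang [0.  0.1 0.1] F [-0.4  0.9 -0.2] grip mm 45.8
```

```bash
python3 -m handwheel '[{"xyz":[0,0,1.5],"angular":[0,0,0]},{"xyz":[0,0,3],"angular":[0,0,0]},{"xyz":[0,0,3],"angular":[0,0,0]},{"xyz":[0.4,1.5,2.5],"angular":[0,0,0]},{"xyz":[0.9,3,0.5],"angular":[0,0,0.5]}]'
python3 -m handwheel '[{"xyz":[1.1,3.7,0],"angular":[0,0,0.7]},{"xyz":[1.1,3.7,0],"angular":[0,0,0.7]},{"xyz":[1.1,3.7,0],"angular":[0,0,0.7]},{"xyz":[1.1,3.7,0],"angular":[0,0,0.7]},{"xyz":[1.1,3.7,0],"angular":[0,0,0.7]}]'
python3 dl.py 574.8 304.5 80 4.8
python3 - <<'E'
from h import *
b=grab('side')
cv2.imwrite('pics/g13.png',cv2.resize(b['pixels'][80:260,150:375],(750,600),interpolation=2))
E
```

```text
time: 27.15
position: [0.4623, -0.0457, 0.1103]
tool_rot: [0.026, 1.579, -0.023]
ft_force: [1.8, 0.0, -1.9]
grip_width: 0.526
time: 27.57
position: [0.52, 0.1391, 0.1129]
tool_rot: [-0.019, 1.573, 0.007]
ft_force: [0.1, -1.1, -0.7]
grip_width: 0.528
t 27.57 p [520.  139.1 112.9] jaw 0.9 -> d cm [ 5.48 16.54 -3.29] ang [ 0.4 -0.1  3.9] F [ 0.1 -1.1 -0.7] grip mm 46.0
```

View pics/g13.png

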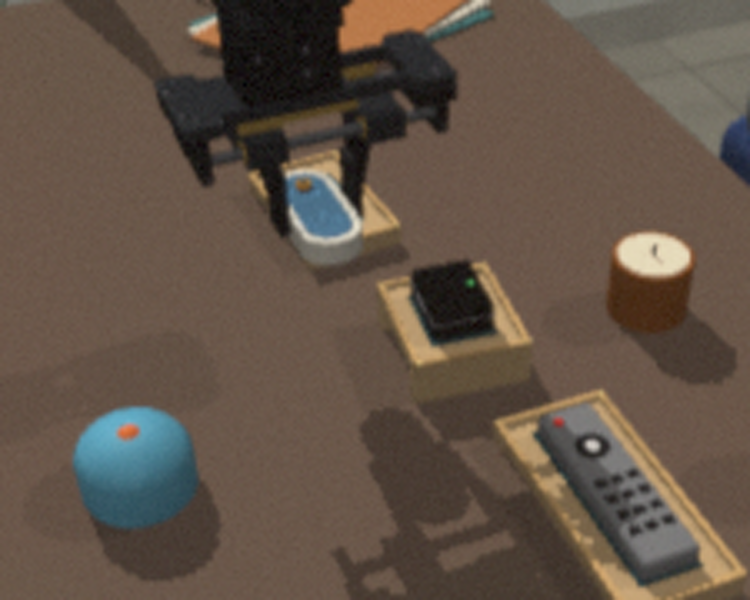

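```bash
python3 -m handwheel '[{"xyz":[1.1,3.5,0],"angular":[0.1,0,0.8]},{"xyz":[1.1,3.2,0],"angular":[0.1,0,0.8]},{"xyz":[0.9,2.6,0],"angular":[0.1,0,0.8]},{"xyz":[0.5,1.5,-0.5],"angular":[0,0,0.4]},{"xyz":[0,0,0],"angular":[0,0,0]}]'
python3 -m handwheel '[{"xyz":[0,0,0],"angular":[0,0,0]}]'
python3 dl.py 574.8 304.5 60 4.8
```

```text
time: 28.03
position: [0.553, 0.2599, 0.1054]
tool_rot: [-0.059, 1.574, 0.076]
ft_force: [-0.5, -0.6, -2.0]
grip_width: 0.523
time: 28.12
position: [0.5524, 0.2605, 0.1048]
tool_rot: [-0.061, 1.576, 0.077]
ft_force: [-0.1, -0.8, -1.5]
grip_width: 0.531
t 28.12 p [552.4 260.5 104.8] jaw 5.0 -> d cm [ 2.24  4.4  -4.48] ang [-0.6 -0.4 -0.2] F [-0.1 -0.8 -1.5] grip mm 46.2
```

```bash
python3 -m handwheel '[{"xyz":[0.8,1.7,-1],"angular":[-0.3,-0.2,-0.1]},{"xyz":[0.8,1.6,-1],"angular":[-0.2,-0.2,-0.1]},{"xyz":[0.5,0.9,-1.2],"angular":[0,0,0]},{"xyz":[0,0.2,-1],"angular":[0,0,0]},{"xyz":[0,0,0],"angular":[0,0,0]}]'
python3 -m handwheel '[{"xyz":[0,0,0],"angular":[0,0,0]}]'
python3 dl.py 574.8 304.5 40 4.8
```

```text
time: 28.53
position: [0.5748, 0.2963, 0.0605]
tool_rot: [-0.064, 1.571, 0.055]
ft_force: [-0.4, -0.6, -1.4]
grip_width: 0.525
time: 28.62
position: [0.5746, 0.2946, 0.0601]
tool_rot: [-0.064, 1.572, 0.053]
ft_force: [0.5, -0.3, -1.0]
grip_width: 0.525
t 28.62 p [574.6 294.6  60.1] jaw 4.3 -> d cm [ 0.02  0.99 -2.01] ang [ 0.4 -0.1  0.5] F [ 0.5 -0.3 -1. ] grip mm 45.7
```

```bash
python3 -m handwheel '[{"xyz":[0,0.8,-0.7],"angular":[0.3,0,0.4]},{"xyz":[0,0.4,-0.8],"angular":[0.1,0,0]},{"xyz":[0,0,-0.6],"angular":[0,0,0]},{"xyz":[0,0,0],"angular":[0,0,0]},{"xyz":[0,0,0],"angular":[0,0,0]}]'
python3 dl.py 574.8 304.5 21.6 4.8
python3 - <<'E'
from h import *
b=grab('side')
cv2.imwrite('pics/g14.png',cv2.resize(b['pixels'][80:200,180:330],(750,600),interpolation=2))
E
```

```text
time: 29.03
position: [0.5755, 0.303, 0.0386]
tool_rot: [-0.062, 1.57, 0.059]
ft_force: [0.7, 0.1, -1.6]
grip_width: 0.526
t 29.03 p [575.5 303.   38.6] jaw 4.4 -> d cm [-0.07  0.15 -1.7 ] ang [0.1 0.  0.4] F [ 0.7  0.1 -1.6] grip mm 45.7
```

View pics/g14.png

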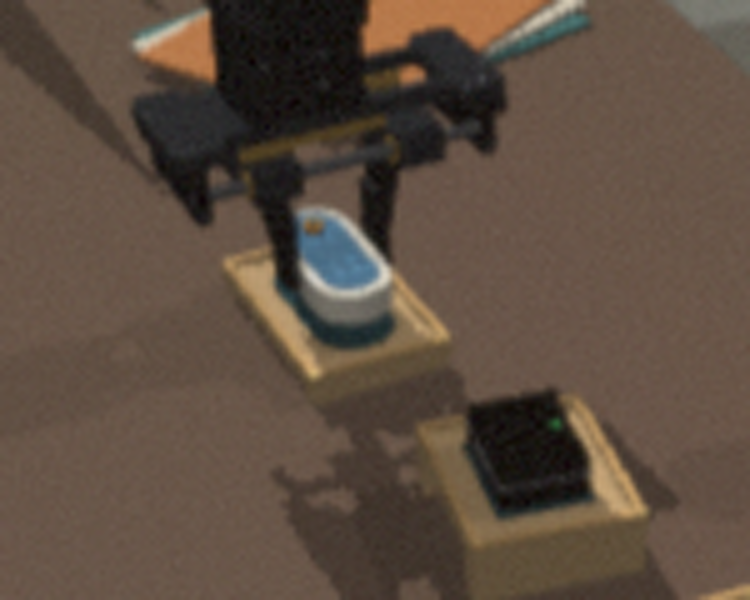

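```bash
python3 -m handwheel '[{"xyz":[0,0.15,-0.4],"angular":[0,0,0.4]},{"xyz":[0,0,-0.4],"angular":[0,0,0]},{"xyz":[0,0,-0.3],"angular":[0,0,0]},{"xyz":[0,0,-0.1],"angular":[0,0,0]},{"xyz":[0,0,0],"angular":[0,0,0]}]'
python3 dl.py 574.8 304.5 21.6 4.8
```

```text
time: 29.5
position: [0.5759, 0.3046, 0.0261]
tool_rot: [-0.068, 1.569, 0.065]
ft_force: [-0.7, -0.6, -1.3]
grip_width: 0.528
t 29.5 p [575.9 304.6  26.1] jaw 4.9 -> d cm [-0.11 -0.01 -0.45] ang [ 0.1  0.1 -0.1] F [-0.7 -0.6 -1.3] grip mm 45.9
```

```bash
python3 -m handwheel '[{"xyz":[-0.1,0,-0.15],"angular":[0,0.1,0]},{"xyz":[0,0,-0.15],"angular":[0,0,0]},{"xyz":[0,0,0],"angular":[0,0,0]}]'
python3 dl.py 574.8 304.5 21.6 4.8
python3 -m handwheel '[{"xyz":[0,0,-0.1],"angular":[0,0,0]},{"xyz":[0,0,0],"angular":[0,0,0]}]'
python3 dl.py 574.8 304.5 21.6 4.8
```

```text
time: 29.75
position: [0.5749, 0.3046, 0.0228]
tool_rot: [-0.068, 1.571, 0.065]
ft_force: [-0.3, 0.7, -1.5]
grip_width: 0.522
t 29.75 p [574.9 304.6  22.8] jaw 4.9 -> d cm [-0.01 -0.01 -0.12] ang [ 0.1 -0.  -0.1] F [-0.3  0.7 -1.5] grip mm 45.4
time: 29.92
position: [0.575, 0.3048, 0.022]
tool_rot: [-0.068, 1.57, 0.065]
ft_force: [-0.0, 0.0, -1.2]
grip_width: 0.523
t 29.92 p [575.  304.8  22. ] jaw 4.9 -> d cm [-0.02 -0.03 -0.04] ang [ 0.1 -0.  -0.1] F [-0.   0.  -1.2] grip mm 45.5
```

```bash
python3 -m handwheel '[{"xyz":[0,0,-0.08],"angular":[0,0,0]},{"xyz":[0,0,0],"angular":[0,0,0]}]'
python3 dl.py 574.8 304.5 21.6 4.8
python3 -m handwheel '[{"xyz":[0,0,-0.08],"angular":[0,0,0]},{"xyz":[0,0,0],"angular":[0,0,0]}]'
python3 dl.py 574.8 304.5 21.6 4.8
```

```text
time: 30.08
position: [0.5752, 0.305, 0.022]
tool_rot: [-0.068, 1.57, 0.065]
ft_force: [0.7, -0.1, -1.2]
grip_width: 0.526
t 30.08 p [575.2 305.   22. ] jaw 4.9 -> d cm [-0.04 -0.05 -0.04] ang [ 0.1  0.  -0.1] F [ 0.7 -0.1 -1.2] grip mm 45.7
time: 30.25
position: [0.5755, 0.3052, 0.0218]
tool_rot: [-0.068, 1.569, 0.065]
ft_force: [-0.4, 0.6, -1.7]
grip_width: 0.528
t 30.25 p [575.5 305.2  21.8] jaw 4.9 -> d cm [-0.07 -0.07 -0.02] ang [ 0.1  0.1 -0.1] F [-0.4  0.6 -1.7] grip mm 45.9
```

```bash
python3 -m handwheel '[{"xyz":[-0.08,-0.08,-0.08],"angular":[0,0.1,0]},{"xyz":[0,0,0],"angular":[0,0,0]}]'
python3 dl.py 574.8 304.5 21.6 4.8
python3 -m handwheel '[{"xyz":[0,0,0],"angular":[0,0,0]},{"xyz":[0,0,0],"angular":[0,0,0]},{"xyz":[0,0,0],"angular":[0,0,0]},{"xyz":[0,0,0],"angular":[0,0,0]},{"xyz":[0,0,0],"angular":[0,0,0]}]' 6.2
python3 dl.py 574.8 304.5 21.6 4.8
python3 -m handwheel '[{"xyz":[0,0,0.8],"angular":[0,0,0]},{"xyz":[0,0,2],"angular":[0,0,0]},{"xyz":[0,0,3],"angular":[0,0,0]},{"xyz":[0,0,3],"angular":[0,0,0]},{"xyz":[0,-1,3],"angular":[0,0,0]}]'
python3 -m handwheel '[{"xyz":[-1,-3.5,1],"angular":[0,0,0]},{"xyz":[-1.1,-3.7,1],"angular":[0,0,0]},{"xyz":[-1.2,-4,0],"angular":[0,0,0]},{"xyz":[-1.2,-4,0],"angular":[0,0,0]},{"xyz":[-1.2,-4,0],"angular":[0,0,0]}]'
python3 -m handwheel '[{"xyz":[-1,-4,0],"angular":[0,0,0]},{"xyz":[-1,-4,0],"angular":[0,0,0]},{"xyz":[-0.6,-4,0],"angular":[0,0,0]},{"xyz":[-0.6,-4,0],"angular":[0,0,-2]},{"xyz":[-0.6,-4,0],"angular":[0,0,-2]}]'
```

```text
time: 30.42
position: [0.5755, 0.3053, 0.0217]
tool_rot: [-0.067, 1.569, 0.067]
ft_force: [-0.2, -0.3, -2.4]
grip_width: 0.525
t 30.42 p [575.5 305.3  21.7] jaw 4.9 -> d cm [-0.07 -0.08 -0.01] ang [-0.   0.1 -0.1] F [-0.2 -0.3 -2.4] grip mm 45.7
time: 30.83
position: [0.5753, 0.3048, 0.0212]
tool_rot: [-0.067, 1.569, 0.066]
ft_force: [-0.4, 0.2, -0.3]
grip_width: 0.703
t 30.83 p [575.3 304.8  21.2] jaw 4.9 -> d cm [-0.05 -0.03  0.04] ang [ 0.   0.  -0.1] F [-0.4  0.2 -0.3] grip mm 61.2
time: 31.25
position: [0.5691, 0.2934, 0.1368]
tool_rot: [-0.073, 1.584, 0.067]
ft_force: [-0.1, 0.3, 0.7]
grip_width: 0.711
time: 31.67
position: [0.5127, 0.1112, 0.1693]
tool_rot: [-0.077, 1.567, 0.09]
ft_force: [-0.2, -0.4, 0.4]
grip_width: 0.712
time: 32.08
position: [0.4706, -0.0939, 0.1718]
tool_rot: [-0.031, 1.566, 0.03]
ft_force: [1.5, -0.4, 0.1]
grip_width: 0.714
```

```bash
python3 -m handwheel '[{"xyz":[0,-4,0],"angular":[0,0,-4]},{"xyz":[0,-4,0],"angular":[0,0,-4]},{"xyz":[0,-4,0],"angular":[0,0,-4]},{"xyz":[0,-4,0],"angular":[0,0,-4]},{"xyz":[-0.5,-4,0],"angular":[0,0,-4]}]'
python3 -m handwheel '[{"xyz":[-2,-3.6,0],"angular":[0,0,-4]},{"xyz":[-2.4,-3,0],"angular":[0,0,-5]},{"xyz":[-2.4,-3,0],"angular":[0,0,-5]},{"xyz":[-2,-2,0],"angular":[0,0,0]},{"xyz":[0,0,0],"angular":[0,0,0]}]'
python3 - <<'E'
from meas2 import *
d=grab('top','t9.png');b=grab('side','s9.png')
I=[]
for P in ((.637,-.11,.025),(.6,-.291,.045),(.606,.092,.045),(.575,.3045,.025)):
  row=[]
  for q in(d,b):
    u,v=proj(q,[P])[0].round().astype(int); row.append(cv2.resize(q['pixels'][v-35:v+35,u-35:u+35],(200,200),interpolation=2))
  I.append(np.vstack(row))
cv2.imwrite('pics/f.png',np.hstack(I))
E
```

```text
time: 32.5
position: [0.4632, -0.3016, 0.1763]
tool_rot: [0.245, 1.55, -0.266]
ft_force: [0.2, 0.2, 0.5]
grip_width: 0.713
time: 32.92
position: [0.3688, -0.431, 0.1788]
tool_rot: [0.451, 1.511, -0.479]
ft_force: [-0.3, -1.3, -1.0]
grip_width: 0.712
```

View pics/t9.png

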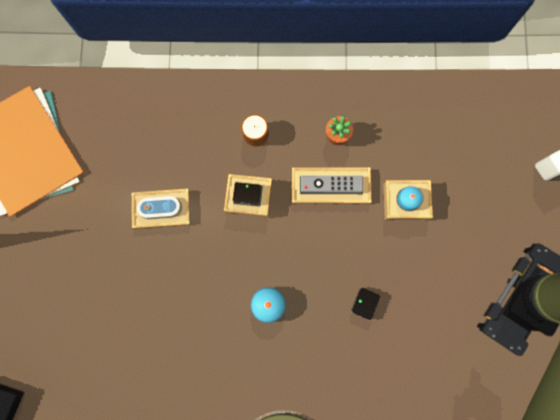

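View pics/f.png

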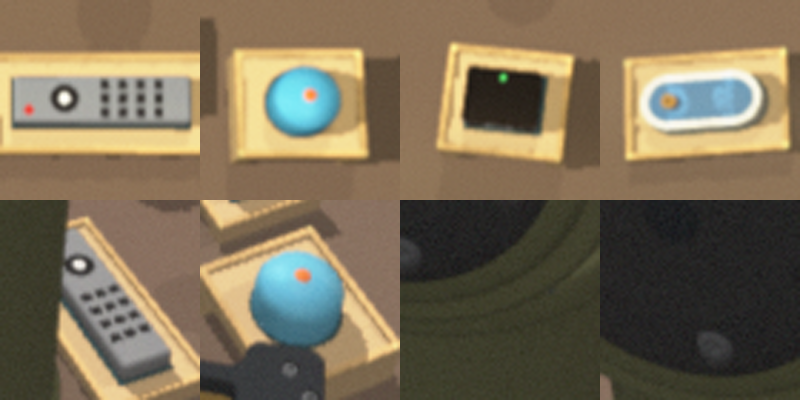

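Run:
```python
from meas2 import *
d=get_image('top');im=d['pixels'].astype(float);b,g,r=im[...,0],im[...,1],im[...,2]
F=dict(remote=(637.2,-110.7,90.3),weight=(600.6,-292.7,0),case=(606.7,90.5,84.5),dish=(575.0,302.8,94.7))
# dish/weight/case
for k,ch,th in (('weight',-np.where((b-r>20)&(b>140)|(r-b>100)&(g<140),1.,0.),-.5),('case',cv2.GaussianBlur(im.max(2),(0,0),.5),62),('dish',-cv2.GaussianBlur(np.where((b-r>10)&(b>125)|(im.min(2)>185),1.,0.),(0,0),.6),-.5)):
    c,z=FELT[k][:2];h=OBJ[k][1]
    f=fit(sub(ch,d,c,z+h/2,32,th),d,z+h/2); print(k,f,'felt',F[k],'err',f[0]-F[k][0],f[1]-F[k][1])
# tray overall check of case: felt still visible
u,v=proj(d,[[.606,.0905,.034]])[0].round().astype(int)
cv2.imwrite('pics/f2.png',cv2.resize(d['pixels'][v-28:v+28,u-28:u+28],(560,560),interpolation=2))
u,v=proj(d,[[.575,.303,.02]])[0].round().astype(int)
cv2.imwrite('pics/f3.png',cv2.resize(d['pixels'][v-28:v+28,u-36:u+36],(720,560),interpolation=2))
```

```text
weight [ 600.3 -292.1   60.5   53.5   90.5  600.5 -291.9] felt (600.6, -292.7, 0) err -0.3000000000000682 0.5999999999999659
case [606.1  90.4  62.   46.7  84.6 606.1  90.2] felt (606.7, 90.5, 84.5) err -0.6000000000000227 -0.09999999999999432
dish [577.5 306.6 100.2  49.6  94.9 577.4 306.4] felt (575.0, 302.8, 94.7) err 2.5 3.8000000000000114
```

View pics/f2.png

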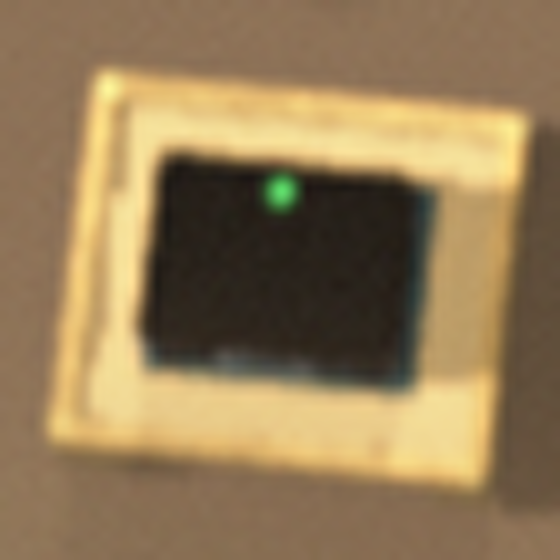

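View pics/f3.png

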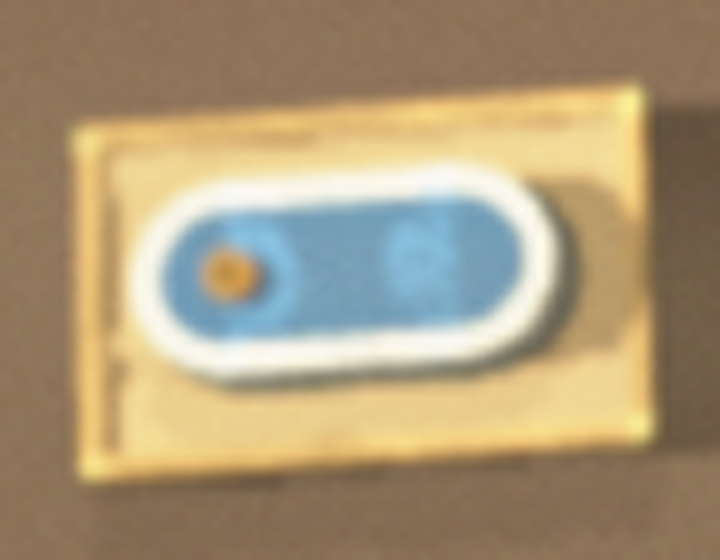

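```bash
python3 -m handwheel '[{"xyz":[-2.6,-3,0.6],"angular":[0,0,-6]},{"xyz":[-2.6,-3,0.6],"angular":[0,0,-6]},{"xyz":[-2.6,-3,0.6],"angular":[0,0,-6]},{"xyz":[-2.6,-3,0.6],"angular":[0,0,-6]},{"xyz":[-2.6,-2.6,0.6],"angular":[0,0,-6]}]'
python3 -m handwheel '[{"xyz":[-1.5,-1.5,0.5],"angular":[0,0,-3]},{"xyz":[0,0,0],"angular":[0,0,0]},{"xyz":[0,0,0],"angular":[0,0,0]}]'
python3 - <<'E'
from meas2 import *
b=grab('side','s10.png')
I=[]
for P in ((.637,-.108,.025),(.6,-.29,.045),(.606,.093,.045),(.575,.306,.025)):
    u,v=proj(b,[P])[0].round().astype(int); R=45 if P[1]==-.108 else 30; I.append(cv2.resize(b['pixels'][v-R:v+R,u-R:u+R],(300,300),interpolation=2))
cv2.imwrite('pics/f4.png',np.vstack([np.hstack(I[:2]),np.hstack(I[2:])]))
E
```

```text
time: 33.48
position: [0.2627, -0.5559, 0.2125]
tool_rot: [0.836, 1.385, -0.85]
ft_force: [-0.2, -1.3, 0.5]
grip_width: 0.715
time: 33.73
position: [0.2457, -0.5748, 0.2196]
tool_rot: [0.879, 1.362, -0.899]
ft_force: [0.5, 0.6, 0.2]
grip_width: 0.711
```

View pics/f4.png

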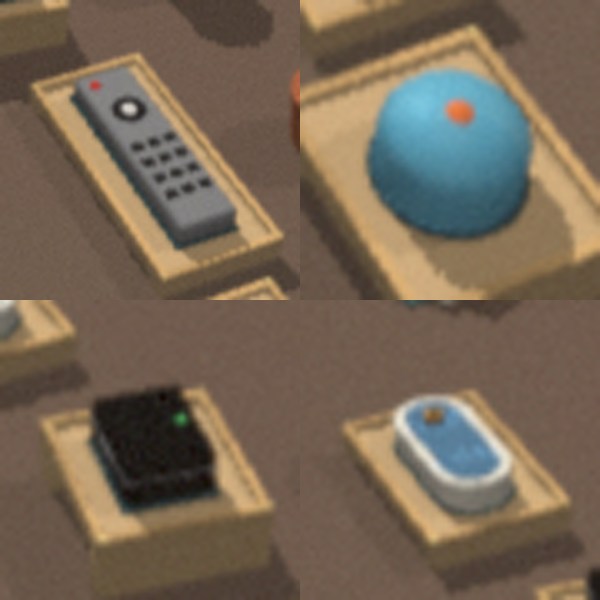

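View pics/s10.png

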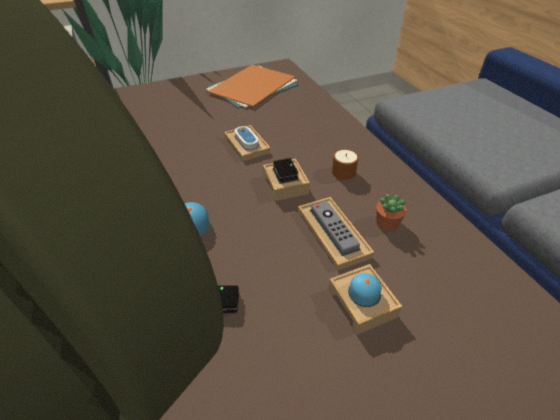

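The side view shows all four things on their trays, with only thin, even felt margins. The candle jar at (345,163) and the succulent at (391,211) are where they started. Handing in.

Run:
```python
from bench import *
print(close_job(), get_state()['time'])
```

```text
the job is handed in; nothing more can be done
the job is handed in; nothing more can be done
```

The remote, the small (56 mm) paperweight, the right-hand earbud case and the incense dish are each on their matching tray, right way up. I placed them in that order and handed the job in at about 34 s. I lowered the glass and the ceramic in small steps, to within about a millimetre of the felt, before opening the fingers.

Final checks, object against felt:

| Object | Offset in x, y (mm) | Angle |
|---|---|---|
| Remote | about −1, +1.5 | within 0.5° |
| Paperweight | −0.3, +0.6 | – |
| Earbud case | −0.6, −0.1 | within 0.5° |
| Dish | about +0.7, +1.3 | within 0.5° |

The offsets are from the top camera; the remote was measured just after it was placed, the other three at the end.

**Disagreements:**
- **Cameras:** the two views differ by about 3 mm in y, so I averaged them for the arm targets and checked the results within the top view alone.
- **Dish:** the first figure was (+2.5, +3.8) mm. I had cast its top face onto the wrong height; the corrected figure is in the table.
- **Remote in the side view:** its colour mask was unreliable, so I didn't use that number.
- **Contact with the felt:** the force reading never clearly showed the paperweight or the dish touching down. I judged contact by the downward motion stalling.

The candle jar and the succulent look unmoved in both views, and the arm was clear of everything when I handed in.

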